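# Lock the paper stop of the art-room trimmer

## Robot

A 6-joint arm with a two-finger parallel gripper is mounted at the origin on the work surface. World frame = base frame: x ahead of the robot, y to its left, z up, the work surface at z = 0. Lengths are in mm, angles in rad, forces in N, time in s.
With the tool pointing down it reaches from about 275 to 750 mm from the base axis. Payload 10.2 kg.
Tool frame: the origin (TCP) lies at the very end of the fingers, on their centre line; the grasp point (between the pads) lies 19 mm behind it; x points along the fingers, z is the direction in which the jaws open and shut, and the axes are right-handed (so a half turn about x gives the same grasp; the last joint's range is limited). The gripper opens to 85 mm and grips with 20 to 120 N. Pads are 22 mm wide; open, the fingers measure 114 mm over their backs; the gripper's body (76 mm by 85 mm) begins 54 mm behind the grasp point. The pads swing forward as they close: fully open they stand 13 mm farther back than shut.
Start: joints at [1.122, 0.313, 1.498, -0, 1.331, -0.223], TCP at [117.553, 511.676, 197.594] pointing down, gripper open.
Joint ranges: [-2.94, 2.94], [-0.97, 2.17], [0.19, 2.56], [-1.23, 4.37], [0.02, 3.11], [-2.88, 2.88]. Speed limits (rad/s): [2.39, 2.39, 3.01, 3.14, 3.14, 3.14].

## Interface

Orientations are given as a unit quaternion [w, x, y, z].
In Python, from rig import sense, vision, job gives the robot as it stands. The module is installed in compiled form; this text tells all that it offers.
- The arm moves only by the shell command python3 -m pendant 'ROWS' [FORCE]. ROWS is JSON, a list of rows, each a list of 7 numbers: the turn, a rotation vector about the tool's x, y, z in rad, then the shift along the tool's x, y, z in cm, then the opening, from 0 (shut) to 1 (fully open). A call has exactly 5 rows; each row is the pose to reach, as a shift and turn from the pose commanded when the call began, along the tool's axes at that moment; what a row does not reach only later rows make up. A row lasts 1/8 s, in which the tool goes at most 62.5 mm and 10.7 degrees, less where a joint would pass 70% of its speed; a pose out of reach is approached as far as the arm can. A call with a gripper value outside its range is refused whole. The fingers move at their own pace and stop on an object; FORCE is the grip in N (left out, the last holds). Time passes only in rows, so rows that repeat a pose let the fingers close, or fill a call up. It gives the time, the measured TCP pose, the force and the opening at its end, in the units of the state.
- sense(): the state, without advancing time (a new reading comes with each control period).
- vision.capture(name): name is "side" or "top" or "wrist"; returns the picture (420x560x3 uint8, red, green, blue); there is no depth.
- vision.calibration(name): a dict with "K" (3x3 intrinsics, pixels), "extrinsics" (4x4, takes a point from camera to world coordinates). Camera axes: x right, y up, looking along -z (the intrinsics and any distortion apply to the point x, -y, -z); pixel columns grow to the right and rows downward; lengths in mm; the calibration is good to about 2 mm. A picture is of the moment at which its call begins: read the wrist's pose just before it. calibration takes no time and is no camera call; for the wrist camera it gives the pose at the moment of the call.
- job.finish_job(): hands the job in, once; it reports no verdict.
The state is a dict: "time_s": time; "joints": joint angles; "dq": joint speeds; "tau": joint torques, N m; "eef_pos": TCP position; "ee_rot": TCP orientation; "force": force on the tool from outside, world axes, zero at the start; "wrist_torque": the same for the moment, N m; "grip_width": opening from 0.0 (shut) to 1.0 (fully open).
Only numpy, scipy, OpenCV 4.12 (cv2) and the standard library are available. Lean on these libraries where they do the work, as an engineer would, in place of code of your own. Each camera call takes 0.05 s, during which the arm holds its last target.

## Task

The paper stop of the trimmer is loose on its rail. Tighten the black star nut until the red quick-release lever on the opposite end, pressed from its open position, meets firm resistance about half-way through its swing; only then fold the lever fully shut so that the stop stays clamped. Leave the eraser, the glue jar and the plaster bust where they are.

Things in the scene. Friction and masses are not known exactly. Their poses are not given: they have to be found in the camera images.
- trimmer: Paper trimmer, fixed: grey bed 300 (x) by 400 (y) mm, grey top 40 mm above the table; shut blade along the +y edge. Origin under the middle of the bed, on the table; x points away from the robot at yaw 0, y towards the blade, z up. Mid-bed, a steel skewer runs along y at x = 0, 85 mm above the table, through a blue carriage: star nut on its +y end, cam lever on its -y end.
- carriage_top (a point): Middle of the top of the blue carriage that straddles the rail, 44 mm long in x, its top 117 mm above the table. An arm at that height leads from it in +x and down to the paper stop, an aluminium bar at x = 80 mm in the trimmer's frame, running from y = 22 to 178 mm, 62 mm above the table at its top.
- rail: Slotted aluminium rail along the trimmer's x, fixed, 260 mm long, 16 mm wide in y, 65 mm high; it stands on the bed. Origin at the middle of its underside, axes as the trimmer's. It sits up to 1.5 mm to either side of the trimmer's middle, which changes how far the nut must be turned. The clamp pad presses on its -y face (rail y = -8 mm).
- nut (a joint): Angle of the star nut, rad; 0 when its red-tipped prong stands straight up, growing as it is tightened: the top of the nut then moves in the trimmer's -x direction (clockwise seen from +y). Stays where left; 0.24 N m turns it (10 N at 25 mm), up to twice that when clamping. 1 rad moves the clamp pad 1 mm towards the rail. Starts at 0 to 1.4; the right setting lies between 2 and 7, mostly 3 to 6.
- nut_center (a point): Centre of the black star nut on the skewer axis, 55 mm to +y of the trimmer's middle, 85 mm above the table. Four straight prongs, 90 degrees apart, reach 37 mm from the axis, each 10 mm thick and 14 mm wide along y; hub 28 mm in diameter, 40 mm long in y. The carriage ends 32 mm to -y of this point. Shut fingertips can push the upper prongs one after another.
- lever (a joint): Angle of the red cam lever about its upright pivot, rad: 0 open, straight out along the trimmer's -y; 1.57 shut, pointing along the trimmer's -x (clockwise seen from above). A light spring (0.01 to 0.04 N m) returns it to 0 when let go, unless the clamp is tight: then it passes its dead point at 1.45 and stays shut. The nut is right when firm resistance begins between 0.6 and 0.95.
- lever_pivot (a point): Pivot of the lever, on the skewer axis at mid-height of the lever, 85 mm above the table; 41.6 mm to -y of the trimmer's middle with the nut at 0; it moves to +y with the skewer, 1 mm per rad of the nut.
- lever_tip (a point): Middle of the lever's free end, 95 mm from the pivot. The lever is a straight red bar, 10 mm thick in the direction in which it swings, 16 mm high, 20 mm high over its last 32 mm. Below it is only the bed, 35 mm lower.
- pad: Orange clamp pad on the lever's side of the rail, 36 mm long, 45 mm high. Its origin is at the lever's pivot when the lever is open. Closing the lever to angle a pushes it 10*cos(1.45-a)-1.2 mm towards the rail (a in rad). Once it touches the rail it resists with about 39 N per mm of further travel (frame included); the push at the lever, 65 mm from the pivot, rises from 0.5 N to 2 to 9 N.
- pad_face (a point): Middle of the pad's face that presses on the rail, on the skewer axis. With the lever open and the nut right, the gap between it and the rail's -y face is about 6.3 mm (5.2 to 7.3 mm will do), so this point's y in the rail's frame is about -14.3 mm.
- eraser_center (a point): Centre of a white and blue eraser, 45 x 22 x 13 mm, loose on the trimmer's bed. Not to be disturbed.
- glue_center (a point): Centre (half-way up) of a small upright glue jar, 28 mm in diameter, 85 mm high, loose on the trimmer's bed. Not to be disturbed.
- bust_center (a point): Centre (half-way up) of a small white plaster bust, 172 mm high, base 104 mm across, shoulders 150 mm wide, loose on the table. Not to be disturbed.

How it is judged:
By the outcome, as a careful person would: the job done as asked, in the order asked, and still so for the second after the job is handed in, with the robot touching nothing.
It also fails if it takes over 72 s, if anything falls off the work surface, if the arm or the gripper's body presses on something with over 40 N, if the wrist force passes 120 N, or if a joint passes its speed limit or range.

## Working session

There is one attempt and no reset: what is moved stays moved. The work goes in short steps, Python scripts to look and compute and a shell command to move; the robot and the scene stay as the last step left them, time stands still between calls to the robot, and variables do not carry over. Pictures are saved under pics/ and viewed, and the job is handed in when it is done.

```bash
mkdir -p pics
python3 - <<'E'
from rig import sense, vision, job
import cv2
for n in ["side","top","wrist"]:
    im=vision.capture(n); cv2.imwrite(f"pics/{n}0.png",im[:,:,::-1])
    c=vision.calibration(n); print(n,c)
s=sense(); print(s)
E
```

```text
side {'K': array([[475.80047195,   0.        , 286.2803425 ],
       [  0.        , 475.80047195, 208.69225165],
       [  0.        ,   0.        ,   1.        ]]), 'extrinsics': array([[ 7.68804766e-01,  3.93830780e-01, -5.03821942e-01,
         6.59091903e+01],
       [-6.39469739e-01,  4.78645076e-01, -6.01645530e-01,
        -7.16880957e+02],
       [ 4.20536334e-03,  7.84726837e-01,  6.19827481e-01,
         7.55654908e+02],
       [ 0.00000000e+00,  0.00000000e+00,  0.00000000e+00,
         1.00000000e+00]])}
top {'K': array([[488.55438031,   0.        , 280.68228673],
       [  0.        , 488.55438031, 206.44656752],
       [  0.        ,   0.        ,   1.        ]]), 'extrinsics': array([[ 7.43771327e-03,  9.76725573e-01, -2.14363793e-01,
         3.73445892e+02],
       [-9.99972289e-01,  7.33287683e-03, -1.28425997e-03,
        -9.80030213e+01],
       [ 3.17533744e-04,  2.14367405e-01,  9.76753047e-01,
         1.12407948e+03],
       [ 0.00000000e+00,  0.00000000e+00,  0.00000000e+00,
         1.00000000e+00]])}
wrist {'K': array([[337.5348066 ,   0.        , 280.69011
[... 416 characters left out ...]
+00,  0.00000000e+00,
         1.00000000e+00]])}
{'time_s': 0.15, 'joints': array([ 1.12162535e+00,  3.13302141e-01,  1.49824467e+00,  4.54252887e-06,
        1.33100978e+00, -2.23395804e-01]), 'dq': array([ 0.00072308, -0.00149174, -0.00255125, -0.00033912, -0.00217609,
       -0.00201018]), 'tau': array([ 3.35546629e-04, -4.12366498e+01, -2.59800625e+01, -2.04892922e-04,
        3.13679477e-03, -2.27624264e-05]), 'eef_pos': array([117.43698001, 511.46870903, 197.1831887 ]), 'ee_rot': array([ 0.55283396, -0.4406397 ,  0.55344932,  0.44034658]), 'force': array([0.52562316, 0.44193011, 0.07630947]), 'wrist_torque': array([0.06142971, 0.02781879, 0.01364659]), 'grip_width': 0.998850397045932}
```

View pics/side0.png

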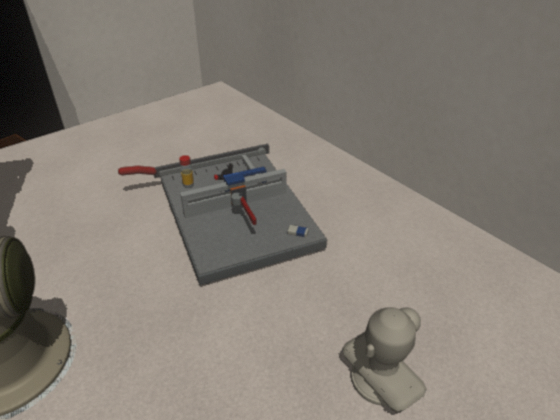

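View pics/top0.png

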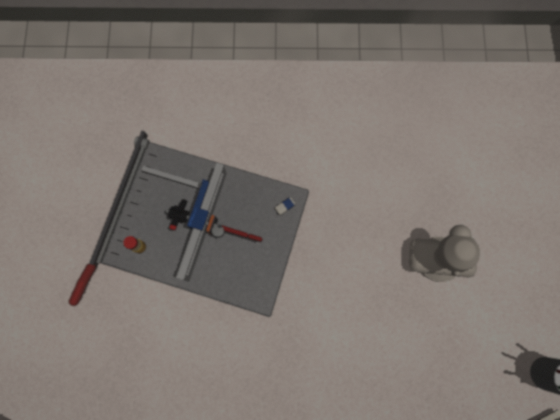

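View pics/wrist0.png

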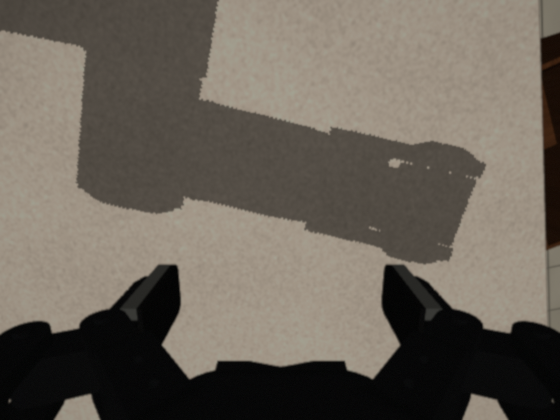

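Run:
```python
import cv2
t=cv2.imread("pics/top0.png"); s=cv2.imread("pics/side0.png")
a=cv2.resize(t[120:330,60:325],None,fx=3,fy=2.85,interpolation=cv2.INTER_CUBIC)
a=cv2.resize(t[120:320,60:320],None,fx=3,fy=3,interpolation=cv2.INTER_CUBIC); a=cv2.convertScaleAbs(a,alpha=1.8)
cv2.imwrite("pics/t1.png",a)
a=cv2.resize(s[130:290,110:340],None,fx=3.4,fy=3.4,interpolation=cv2.INTER_CUBIC);a=cv2.convertScaleAbs(a,alpha=1.8)
cv2.imwrite("pics/s1.png",a)
```

```text
(no output)
```

View pics/t1.png

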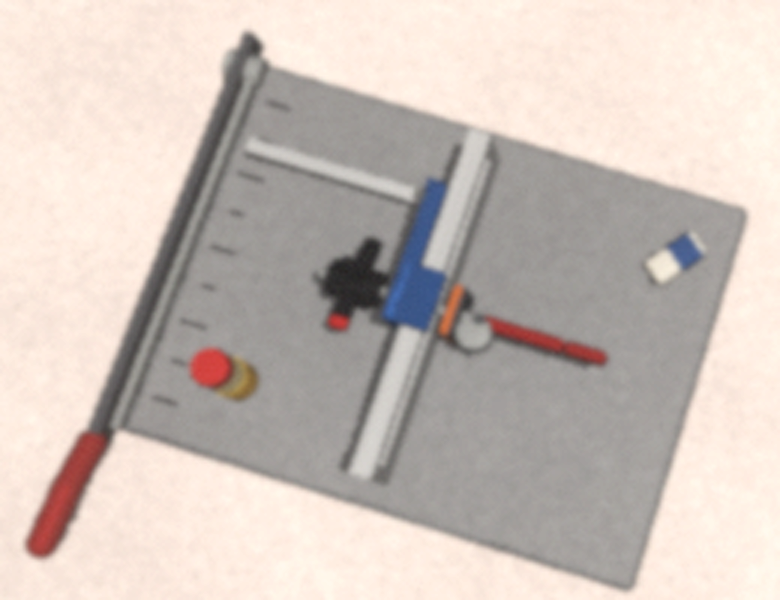

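View pics/s1.png

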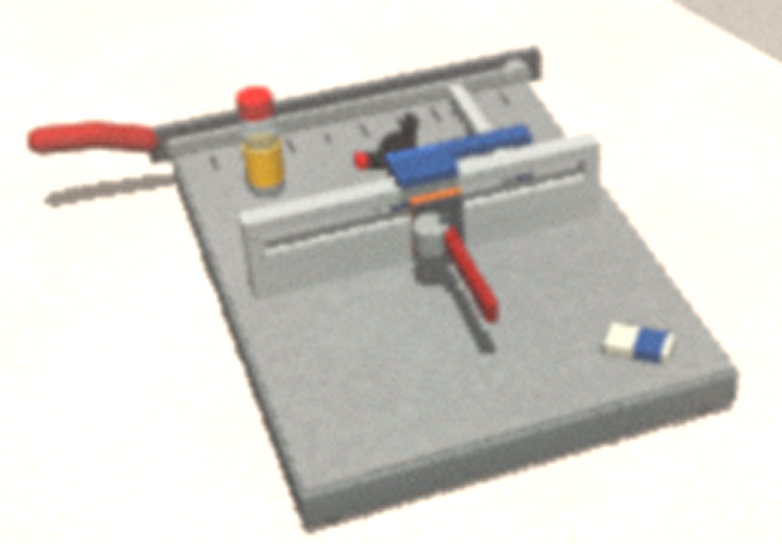

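```bash
cat > h.py <<'E'
import numpy as np, cv2
from scipy.optimize import least_squares
from rig import sense, vision, job
def proj(c,P):
    P=np.atleast_2d(P); E=np.linalg.inv(c["extrinsics"]); q=P@E[:3,:3].T+E[:3,3]
    x=q[:,0]/-q[:,2]; y=-q[:,1]/-q[:,2]; K=c["K"]
    return np.c_[K[0,0]*x+K[0,2],K[1,1]*y+K[1,2]]
def unz(c,uv,z):
    uv=np.atleast_2d(uv).astype(float);K=c["K"];E=c["extrinsics"]
    d=np.c_[(uv[:,0]-K[0,2])/K[0,0],-(uv[:,1]-K[1,2])/K[1,1],-np.ones(len(uv))]@E[:3,:3].T
    o=E[:3,3]; return o+d*((z-o[2])/d[:,2])[:,None]
def T(p,P):
    P=np.atleast_2d(P);c,s=np.cos(p[2]),np.sin(p[2])
    return np.c_[p[0]+c*P[:,0]-s*P[:,1],p[1]+s*P[:,0]+c*P[:,1],P[:,2]]
E
python3 - <<'E'
from h import *
ct=vision.calibration("top");cs=vision.calibration("side")
tp=np.array([[746,210],[632,588]])/3+[60,120]
sp=np.array([[303,495],[737,372]])/3.4+[110,130]
rt=np.array([[480,130],[364,475]])/3+[60,120]
C=[[150,-200,40],[-150,-200,40]]
print(unz(ct,tp,40),unz(cs,sp,40),unz(ct,rt,105))
f=lambda p:np.r_[(proj(ct,T(p,C))-tp).ravel(),(proj(cs,T(p,C[::-1]))-sp).ravel(),(proj(ct,T(p,[[130,0,105],[-130,0,105]]))-rt).ravel()]
r=least_squares(f,[450,200,-.3]);print(r.x,r.fun)
p=r.x
for n,q in dict(nut=[0,55,85],piv=[0,-40.6,85],tip=[0,-135,85]).items(): print(n,T(p,q),proj(ct,T(p,q)),proj(cs,T(p,q)))
for nm,uv,z in [("eraser",(675,258),53),("gluetop",(211,368),125),]: 
  w=unz(ct,np.array(uv)/3+[60,120],z);d=w[0,:2]-p[:2];c,s=np.cos(p[2]),np.sin(p[2]);print(nm,w,c*d[0]+s*d[1],-s*d[0]+c*d[1])
E
```

```text
[[ 650.38134582 -160.33754595   40.        ]
 [ 368.35820297  -76.69874982   40.        ]] [[ 367.09351639  -78.99901008   40.        ]
 [ 646.65846539 -165.47617133   40.        ]] [[692.2237734   36.19228434 105.        ]
 [443.31499332 107.7134216  105.        ]]
[ 5.66848410e+02  7.19435598e+01 -2.89932936e-01] [ 0.97820929 -1.27514756  0.04546138  1.14964717 -1.04446121 -0.33213846
  1.29011165 -1.93816204  0.63685008  0.35713015 -0.70027431  0.50232405]
nut [[582.57224786 124.64802761  85.        ]] [[178.63377124 214.21385335]] [[228.43422208 176.50108623]]
piv [[555.24135877  33.03808     85.        ]] [[220.42066347 226.94218979]] [[240.91014574 197.84723826]]
tip [[528.25353523 -57.42195195  85.        ]] [[262.15062027 239.65318363]] [[254.84285644 221.68593501]]
eraser [[ 609.61024099 -106.2800099    53.        ]] 91.92905560049529 -158.55996890217034
gluetop [[514.000383   212.44039817 125.        ]] -90.8086662264628 119.52431416583289
```

```bash
cat >> h.py <<'E'
from scipy.spatial.transform import Rotation as Ro
PT=np.array([566.85,71.94,-0.29])
def tool():
    s=sense();q=s["ee_rot"];return s,Ro.from_quat([q[1],q[2],q[3],q[0]])
def plan(loc=None,Rt=None,world=None,p=PT):
    s,R=tool(); w=T(p,loc)[0] if world is None else np.array(world,float)
    turn=(R.inv()*Rt).as_rotvec() if Rt is not None else np.zeros(3)
    sh=R.inv().apply(w-s["eef_pos"])/10
    print("t",s["time_s"],"turn",turn.round(3),"shift cm",sh.round(2),"target",w.round(1),"force",s["force"].round(2))
def down(zl,p=PT,tilt=None):
    # tool x down, tool z along trimmer-local horizontal dir zl
    c,s_=np.cos(p[2]),np.sin(p[2]); z=np.array([c*zl[0]-s_*zl[1],s_*zl[0]+c*zl[1],0]);x=np.array([0,0,-1.]);return Ro.from_matrix(np.c_[x,np.cross(z,x),z])
def loc(w,p=PT):
    d=np.array(w)[:2]-p[:2];c,s=np.cos(p[2]),np.sin(p[2]);return np.array([c*d[0]+s*d[1],-s*d[0]+c*d[1],w[2]])
E
python3 - <<'E'
from h import *
s,R=tool();print(R.as_matrix().round(3))
for zl in ([0,1],[0,-1]): plan([30,55,210],down(zl))
E
```

```text
[[-0.    -0.975  0.224]
 [-0.001  0.224  0.975]
 [-1.     0.    -0.001]]
t 0.15 turn [ 0.064 -0.001 -0.   ] shift cm [ -1.27 -56.99 -27.48] target [611.3 116.1 210. ] force [0.53 0.44 0.08]
t 0.15 turn [-3.077e+00  0.000e+00 -1.000e-03] shift cm [ -1.27 -56.99 -27.48] target [611.3 116.1 210. ] force [0.53 0.44 0.08]
```

Run:
```python
from h import *
plan([0,10,225],down([0,1]))
```

```text
t 0.15 turn [ 0.064 -0.001 -0.   ] shift cm [ -2.76 -53.7  -31.78] target [569.7  81.5 225. ] force [0.53 0.44 0.08]
```

```bash
python3 -m pendant '[[0,0,0,-2.8,-5.4,-3.2,0],[0,0,0,-2.8,-10.7,-6.4,0],[0,0,0,-2.8,-16,-9.5,0],[0.03,0,0,-2.8,-21.4,-12.7,0],[0.06,0,0,-2.8,-26.8,-15.9,0]]' 20
python3 -m pendant '[[0,0,0,0,-6.2,-2.8,0],[0,0,0,0,-12,-5.6,0],[0,0,0,0,-17.5,-8.3,0],[0,0,0,0,-23,-11,0],[0,0,0,0,-25.7,-14,0]]'
python3 - <<'E'
from h import *
plan([0,10,225],down([0,1]))
E
```

```text
time_s: 0.78
eef_pos: [340.9, 298.3, 225.6]
ee_rot: [0.566, -0.423, 0.566, 0.423]
force: [0.8, 1.4, -0.2]
grip_width: 0.002
time_s: 1.4
eef_pos: [548.4, 91.1, 224.8]
ee_rot: [0.566, -0.423, 0.567, 0.424]
force: [-0.6, 0.1, 0.1]
grip_width: -0.001
t 1.4 turn [ 0.003 -0.    -0.001] shift cm [-0.02 -2.32 -0.32] target [569.7  81.5 225. ] force [-0.55  0.15  0.05]
```

```bash
python3 -m pendant '[[0,0,0,0,-2.3,-0.3,0],[0,0,0,0,-2.3,-0.3,0],[0,0,0,0,-2.3,-0.3,0],[0,0,0,0,-2.3,-0.3,0],[0,0,0,0,-2.3,-0.3,0]]'
python3 - <<'E'
from h import *
s=sense();c=vision.calibration("wrist");im=vision.capture("wrist");cv2.imwrite("pics/w1.png",cv2.convertScaleAbs(im[:,:,::-1],alpha=1.7))
np.save("c1.npy",c["extrinsics"]);print(s["eef_pos"],c["extrinsics"].round(3))
E
```

```text
time_s: 2.02
eef_pos: [567.8, 84.3, 225.8]
ee_rot: [0.566, -0.424, 0.566, 0.424]
force: [0.6, -0.5, -0.1]
grip_width: -0.003
[567.79725246  84.26599663 225.84783558] [[ 2.81000e-01 -9.26000e-01 -2.52000e-01  5.03418e+02]
 [ 9.60000e-01  2.71000e-01  7.30000e-02  1.03967e+02]
 [ 0.00000e+00 -2.62000e-01  9.65000e-01  4.01375e+02]
 [ 0.00000e+00  0.00000e+00  0.00000e+00  1.00000e+00]]
```

View pics/w1.png

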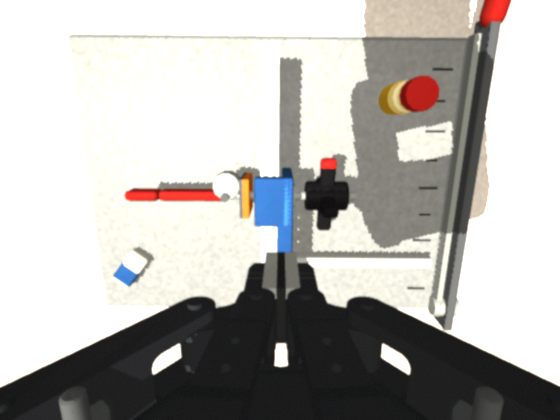

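Run:
```python
from h import *
im=cv2.imread("pics/w1.png")
a=cv2.resize(im[140:260,205:365],None,fx=5,fy=5,interpolation=cv2.INTER_CUBIC);cv2.imwrite("pics/w1c.png",cv2.convertScaleAbs(a,alpha=1.0))
c=dict(K=vision.calibration("wrist")["K"],extrinsics=np.load("c1.npy"))
for n,q in dict(nut=[0,55,85],carrtop=[0,0,117],piv=[0,-40.6,85],tip=[0,-135,85],railm=[-130,0,105],c1=[-150,-200,40],c2=[150,-200,40],b=[-150,200,40],b2=[150,200,40]).items(): print(n,proj(c,T(PT,q)).round(1))
for f in np.arange(0,1.6,.2): print(f.round(1),[(proj(c,T(PT,[-37*np.sin(g),55,85+37*np.cos(g)]))[0]).round(1).tolist() for g in (f,f-np.pi/2)])
```

```text
nut [[324.5 197.3]]
carrtop [[265.7 205. ]]
piv [[224.8 196.8]]
tip [[126.3 196.3]]
railm [[265.3  43.7]]
c1 [[61.9 34.8]]
c2 [[103. 310.]]
b [[473.9  37.1]]
b2 [[435.3 311.4]]
0.0 [[329.9, 206.7], [323.0, 233.9]]
0.2 [[330.2, 198.1], [324.0, 235.6]]
0.4 [[330.2, 189.4], [325.0, 235.8]]
0.6 [[329.9, 181.1], [326.1, 234.5]]
0.8 [[329.4, 173.7], [327.1, 231.5]]
1.0 [[328.7, 167.5], [328.0, 226.9]]
1.2 [[327.9, 162.8], [328.9, 220.9]]
1.4 [[326.9, 159.7], [329.5, 213.6]]
```

View pics/w1c.png

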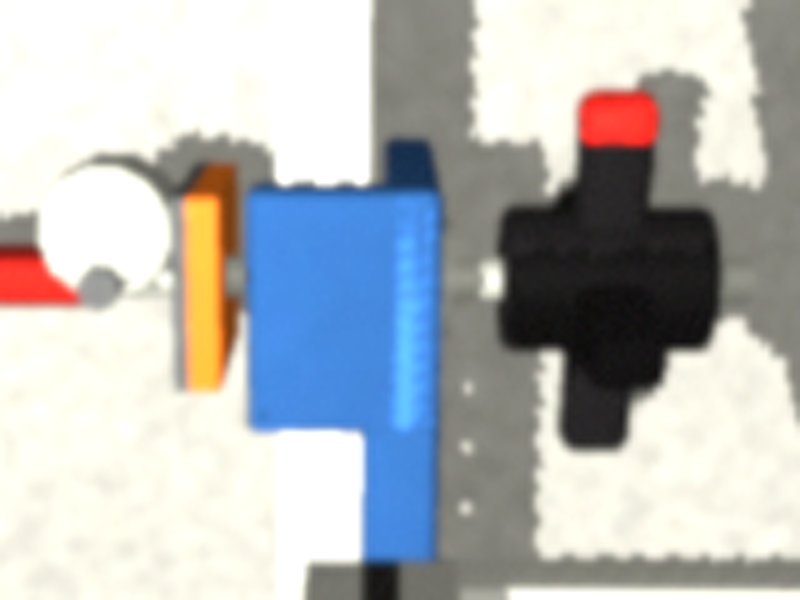

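Run:
```python
from h import *
c=dict(K=vision.calibration("wrist")["K"],extrinsics=np.load("c1.npy"))
def L(u,v,z): return loc(unz(c,[205+u/5,140+v/5],z)[0]).round(1)
print("pad face top",L(221,280,107.5),L(222,195,107.5),L(219,388,107.5),"pad back",L(184,300,107.5))
print("rail left",L(273,500,105), L(273,170,105),"right",L(373,170,105))
print("carr",L(248,300,117),L(440,300,117),L(340,187,117),L(340,430,117))
print("hub",L(500,280,85),L(720,280,85),L(610,207,99),L(610,350,99), "pivot cap",L(104,230,105))
```

```text
pad face top [ -5.8 -15.1 107.5] [-21.1 -14.6 107.5] [ 14.2 -15.8 107.5] pad back [ -2.1 -21.8 107.5]
rail left [ 36.5  -6.5 105. ] [-25.1  -5.8 105. ] right [-25.2  11.9 105. ]
carr [ -4.4  -9.6 117. ] [ -4.5  23.6 117. ] [-24.1   6.3 117. ] [ 19.1   6.3 117. ]
hub [-1.1 36.3 85. ] [-1.4 78.4 85. ] [-17.8  54.8  99. ] [ 9.  55.9 99. ] pivot cap [-14.3 -36.  105. ]
```

Run:
```python
from h import *
plan([40,56,150],down([0,1]))
plan([40,56,105],down([0,1]))
```

```text
t 2.075 turn [0.005 0.    0.   ] shift cm [ 7.58 -4.27  4.38] target [621.2 114.2 150. ] force [ 0.96  0.67 -0.45]
t 2.075 turn [0.005 0.    0.   ] shift cm [12.08 -4.27  4.38] target [621.2 114.2 105. ] force [ 0.96  0.67 -0.45]
```

```bash
python3 -m pendant '[[0,0,0,1,-4.3,4.4,0],[0,0,0,5,-4.3,4.4,0],[0,0,0,9,-4.3,4.4,0],[0,0,0,12.1,-4.3,4.4,0],[0,0,0,12.1,-4.3,4.4,0]]'
python3 - <<'E'
from h import *
plan([40,56,105],down([0,1]))
for n in ["wrist","side"]:
  im=vision.capture(n)[:,:,::-1]
  if n=="side": im=cv2.resize(im[100:250,130:330],None,fx=4,fy=4,interpolation=cv2.INTER_CUBIC)
  cv2.imwrite(f"pics/a_{n}.png",cv2.convertScaleAbs(im,alpha=1.8))
E
```

```text
time_s: 2.7
eef_pos: [620.5, 114.0, 102.7]
ee_rot: [0.565, -0.423, 0.567, 0.425]
force: [0.1, 0.3, 0.2]
grip_width: 0.001
t 2.7 turn [ 0.004 -0.001 -0.004] shift cm [-0.24 -0.06  0.04] target [621.2 114.2 105. ] force [0.1  0.26 0.22]
```

View pics/a_wrist.png

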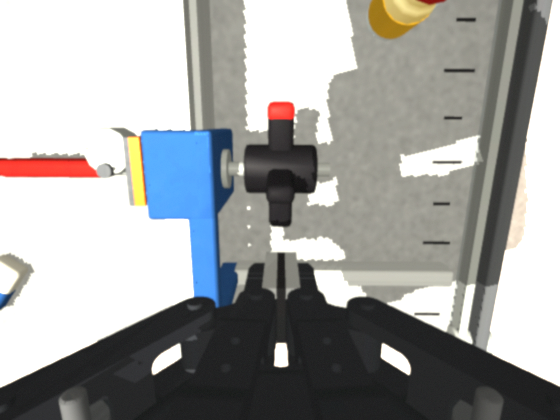

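View pics/a_side.png

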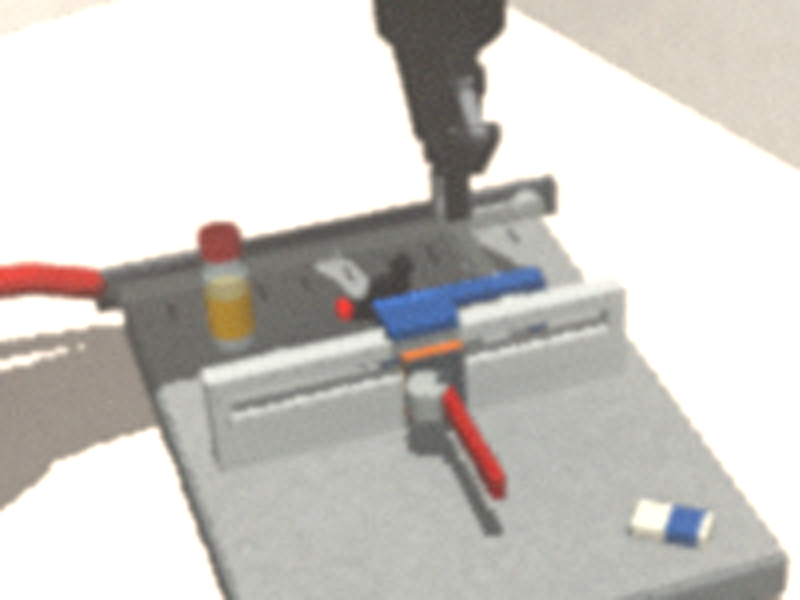

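```bash
python3 -m pendant '[[0,0,0,-0.2,0.9,0,0],[0,0,0,-0.2,1.8,0,0],[0,0,0,-0.2,2.6,0,0],[0,0,0,-0.2,3.3,0,0],[0,0,0,-0.2,3.9,0,0]]'
python3 - <<'E'
from h import *
s=sense();print(loc(s["eef_pos"]),s["force"])
for n in ["wrist"]:
  im=vision.capture(n)[:,:,::-1]
  cv2.imwrite(f"pics/b_{n}.png",cv2.convertScaleAbs(im,alpha=2.2))
E
```

```text
time_s: 3.42
eef_pos: [583.9, 125.0, 106.7]
ee_rot: [0.566, -0.424, 0.566, 0.424]
force: [0.3, 0.3, -1.0]
grip_width: -0.002
[  1.20436144  55.71306491 106.6622525 ] [ 0.32702096  0.33254828 -0.96620666]
```

View pics/b_wrist.png

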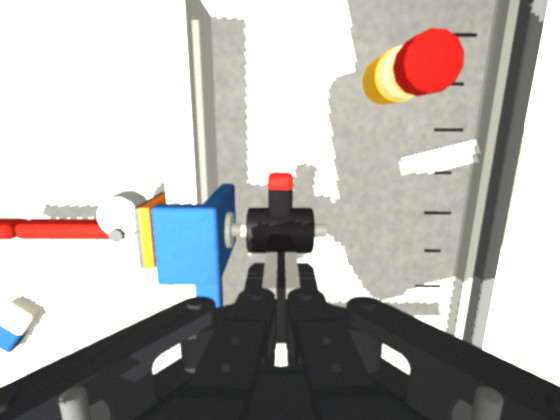

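Run:
```python
from h import *
s,R=tool();c=vision.calibration("wrist");print("tcp px",proj(c,s["eef_pos"]))
for d in ([0,1.1,0],[0,-1.1,0],[0,0,1.4],[0,0,-1.4]): print(d,proj(c,s["eef_pos"]+R.apply(np.array(d)*10)).round(1))
for n,q in dict(nut=[-1.5,56,85]).items(): print(n,proj(c,T(PT,q)))
for f in np.arange(.6,2.6,.2): print(f.round(1),[(proj(c,T(PT,[-1.5-37*np.sin(g),56,85+37*np.cos(g)]))[0]).round(1).tolist() for g in (f,f-np.pi/2)])
im=vision.capture("side")[:,:,::-1]
im=cv2.resize(im[130:230,170:303],None,fx=6,fy=6,interpolation=cv2.INTER_CUBIC)
cv2.imwrite(f"pics/b_side.png",cv2.convertScaleAbs(im,alpha=2.2))
```

```text
tcp px [[279.12757931 247.38594414]]
[0, 1.1, 0] [[279.1 228.5]]
[0, -1.1, 0] [[279.2 265.7]]
[0, 0, 1.4] [[304.4 247.4]]
[0, 0, -1.4] [[253.9 247.4]]
nut [[279.63838004 231.36037477]]
0.6 [[279.6, 211.2], [279.3, 292.9]]
0.8 [[279.7, 198.4], [279.3, 290.2]]
1.0 [[279.7, 187.6], [279.3, 284.6]]
1.2 [[279.8, 179.3], [279.4, 276.2]]
1.4 [[279.8, 173.8], [279.4, 265.2]]
1.6 [[279.9, 171.0], [279.4, 252.2]]
1.8 [[279.9, 170.9], [279.5, 237.9]]
2.0 [[279.9, 173.1], [279.6, 223.3]]
2.2 [[279.9, 177.4], [279.6, 209.2]]
2.4 [[279.9, 183.3], [279.7, 196.6]]
```

View pics/b_side.png

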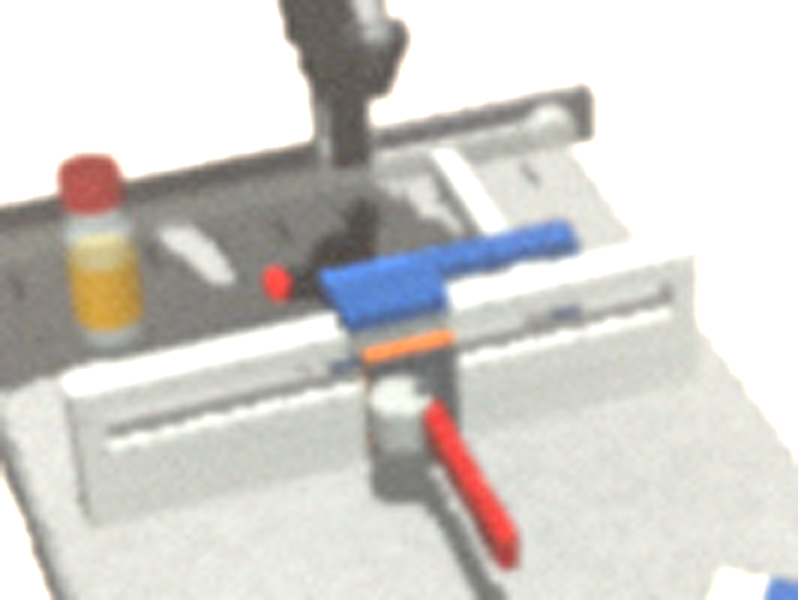

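Run:
```python
from h import *
s,R=tool();c=vision.calibration("side");t=vision.calibration("top");print(s["time_s"],s["eef_pos"],s["joints"])
for b in (-60,-40,-20,-10,0):print(b,proj(c,s["eef_pos"]-[0,0,b]), proj(t,s["eef_pos"]-[0,0,b]))
im=vision.capture("top")[:,:,::-1]
im=cv2.resize(im[150:270,120:280],None,fx=5,fy=5,interpolation=cv2.INTER_CUBIC)
cv2.imwrite(f"pics/b_top.png",cv2.convertScaleAbs(im,alpha=2.2))
```

```text
3.525 [583.92753637 125.06354778 106.68653082] [ 1.49583272e-02  5.49435498e-01  1.39083643e+00  5.67794609e-05
  1.20151035e+00 -1.27034095e+00]
-60 [[226.36632847 147.85193338]] [[170.17120944 205.45770216]]
-40 [[226.9800498  155.03246019]] [[172.32678001 207.57145824]]
-20 [[227.5806243  162.05916931]] [[174.39975216 209.60421817]]
-10 [[227.8761128  165.51637855]] [[175.40673336 210.59166561]]
0 [[228.16846993 168.93695089]] [[176.39478421 211.56054991]]
```

View pics/b_top.png

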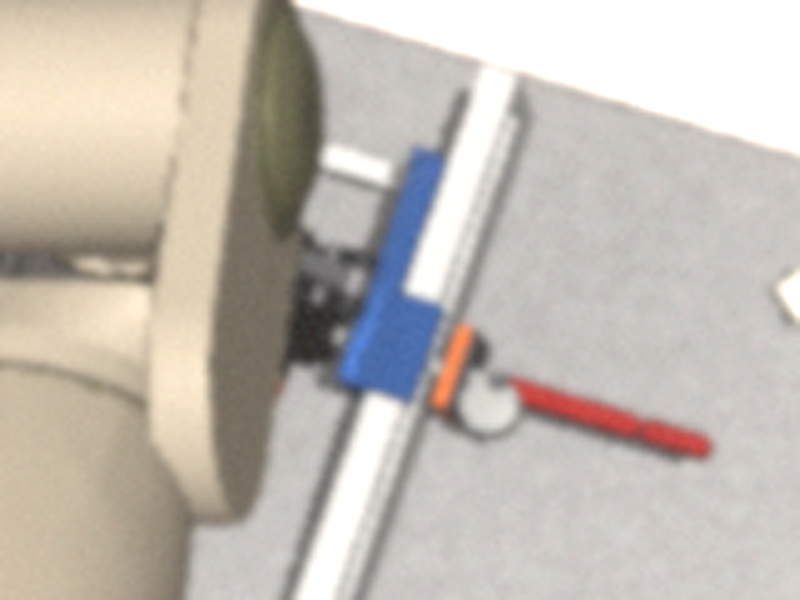

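Run:
```python
from h import *
s,R=tool();c=vision.calibration("wrist")
for b in (0,-1,-2,-3,-4):print(b,[proj(c,s["eef_pos"]+R.apply(np.array([b,y,0])*10)).round(1).tolist() for y in(1.1,0,-1.1)])
im=cv2.imread("pics/b_wrist.png")
im=cv2.resize(im[160:320,180:380],None,fx=4,fy=4,interpolation=cv2.INTER_CUBIC)
cv2.imwrite(f"pics/b_wc.png",cv2.convertScaleAbs(im,alpha=2.2))
print(proj(vision.calibration("side"),T(PT,[[-1.5,56,85],[-1.5,56,122],[15,56,119]])))
```

```text
0 [[[279.1, 228.5]], [[279.2, 247.4]], [[279.2, 265.8]]]
-1 [[[279.1, 234.4]], [[279.1, 254.3]], [[279.1, 273.5]]]
-2 [[[279.0, 241.0]], [[279.0, 261.9]], [[279.0, 282.1]]]
-3 [[[278.9, 248.4]], [[278.9, 270.5]], [[278.9, 291.7]]]
-4 [[[278.7, 256.8]], [[278.8, 280.1]], [[278.8, 302.5]]]
[[227.73636112 176.42338979]
 [226.64238884 163.87198012]
 [233.1826175  163.48199773]]
```

View pics/b_wc.png

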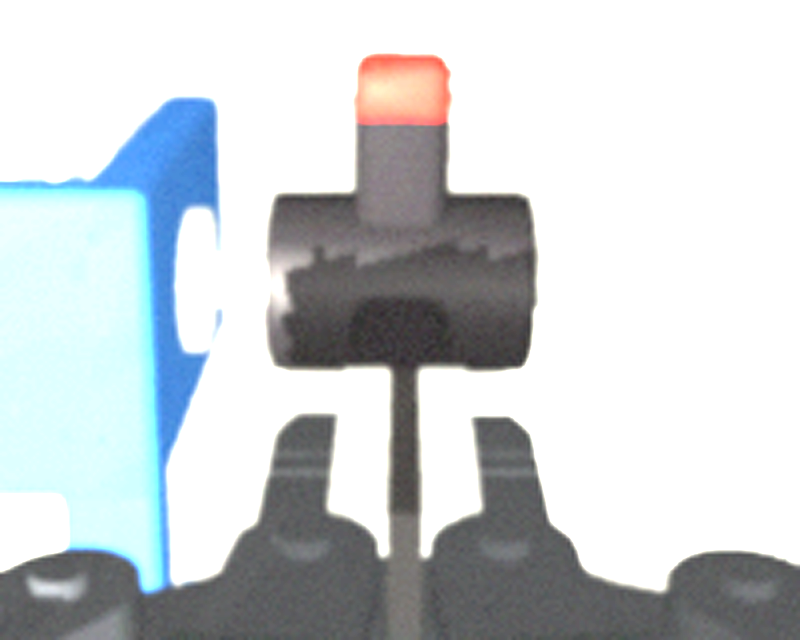

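Run:
```python
from h import *
im=vision.capture("wrist")[:,:,::-1]
im=cv2.resize(im[180:320,190:370],None,fx=4.4,fy=4.2,interpolation=cv2.INTER_CUBIC)
cv2.imwrite(f"pics/b_wd.png",cv2.convertScaleAbs(im,alpha=1.0))
s=sense();print(s['grip_width'],s['eef_pos'])
```

```text
0.0008061336500400354 [584.49491395 124.77480018 106.65495669]
```

View pics/b_wd.png

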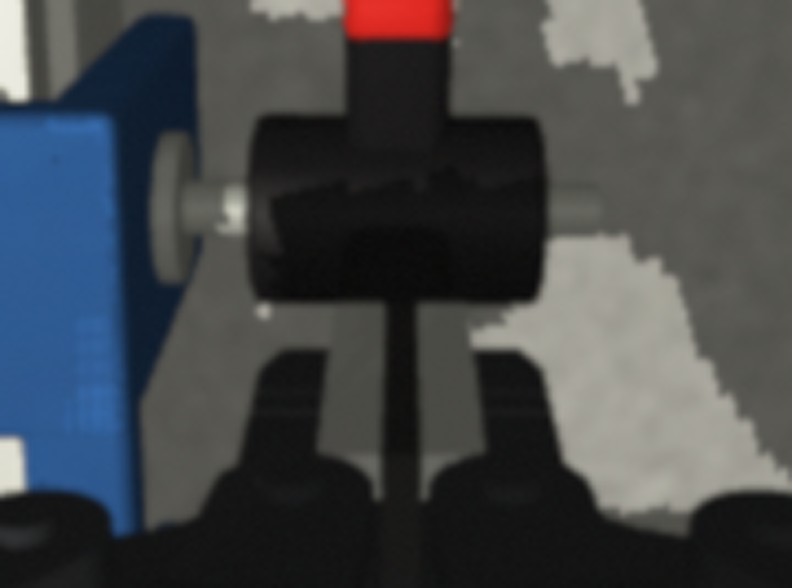

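Run:
```python
from h import *
c=vision.calibration("side")
for z in (103,113,123,133,143): print(z,((proj(c,T(PT,[39.5,55.5,z]))-[130,100])*4).round(0),((proj(c,T(PT,[1.2,55.7,z+4]))-[170,130])*6).round(0))
```

```text
103 [[452. 268.]] [[349. 233.]]
113 [[451. 254.]] [[347. 213.]]
123 [[451. 240.]] [[346. 192.]]
133 [[450. 227.]] [[344. 171.]]
143 [[449. 213.]] [[342. 150.]]
```

```bash
python3 -m pendant '[[0,0,0,-0.5,-2,0,0],[0,0,0,-0.5,-4,0,0],[0,0,0,0,-4,0,0],[0,0,0,1.5,-4,0,0],[0,0,0,3,-4,0,0]]'
python3 - <<'E'
from h import *
s=sense();print(loc(s["eef_pos"]),s["force"])
im=vision.capture("wrist")[:,:,::-1];cv2.imwrite(f"pics/c_w.png",cv2.convertScaleAbs(im,alpha=1.4))
im=vision.capture("side")[:,:,::-1]
im=cv2.resize(im[130:230,170:303],None,fx=6,fy=6,interpolation=cv2.INTER_CUBIC)
cv2.imwrite(f"pics/c_side.png",cv2.convertScaleAbs(im,alpha=1.5))
E
```

```text
time_s: 4.25
eef_pos: [621.9, 113.8, 75.1]
ee_rot: [0.566, -0.424, 0.566, 0.424]
force: [0.5, -0.4, 0.2]
grip_width: -0.0
[40.80958341 55.87850566 75.14288096] [ 0.54506737 -0.37976912  0.23963671]
```

View pics/c_w.png

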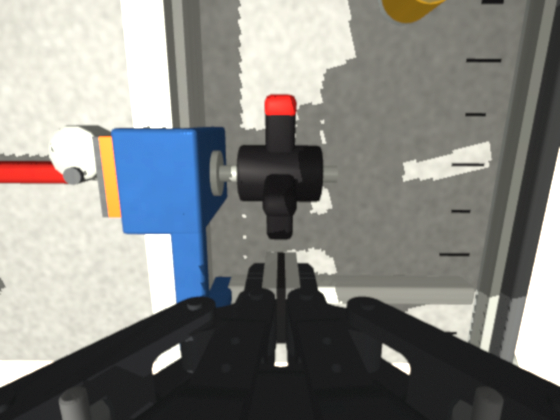

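View pics/c_side.png

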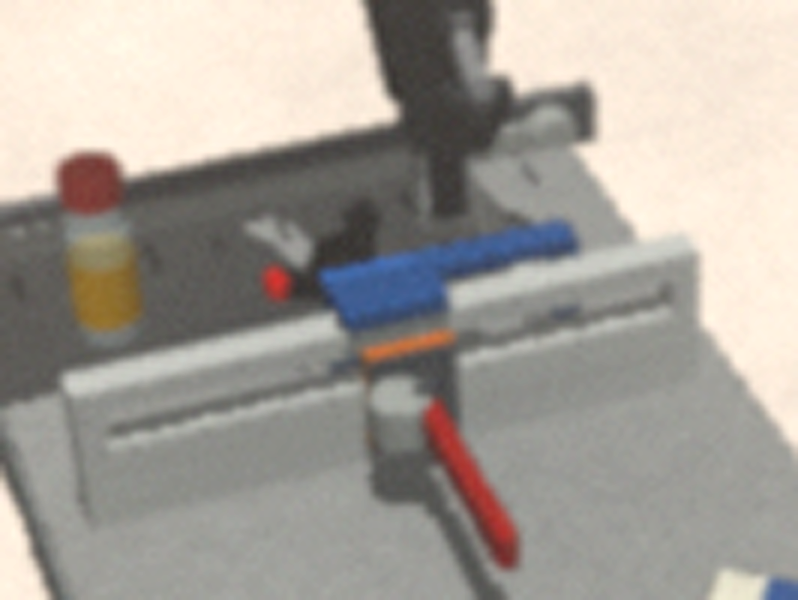

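```bash
python3 -m pendant '[[0,0,0,0.5,0.8,0,0],[0,0,0,0.5,1.6,0,0],[0,0,0,0.5,2.4,0,0],[0,0,0,0.5,3.2,0,0],[0,0,0,0.5,3.8,0,0]]'
python3 - <<'E'
from h import *
s=sense();print(loc(s["eef_pos"]),s["force"])
im=vision.capture("wrist")[:,:,::-1];cv2.imwrite(f"pics/d_w.png",cv2.convertScaleAbs(im,alpha=1.4))
im=vision.capture("side")[:,:,::-1]
im=cv2.resize(im[130:230,170:303],None,fx=6,fy=6,interpolation=cv2.INTER_CUBIC)
cv2.imwrite(f"pics/d_side.png",cv2.convertScaleAbs(im,alpha=1.5))
E
```

```text
time_s: 4.97
eef_pos: [588.9, 123.8, 74.0]
ee_rot: [0.569, -0.426, 0.564, 0.421]
force: [10.5, -3.0, 0.8]
grip_width: 0.001
[ 6.29020385 55.96321826 73.97350996] [10.52156548 -2.99831151  0.77928561]
```

View pics/d_w.png

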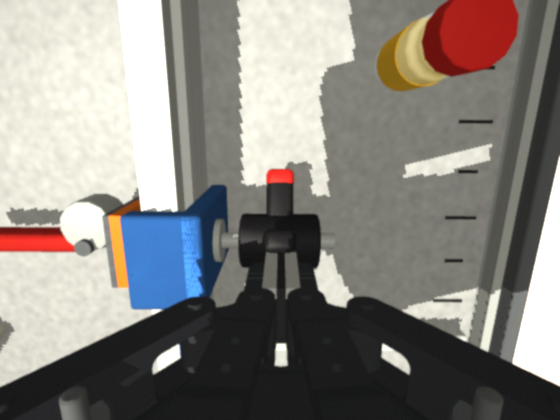

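View pics/d_side.png

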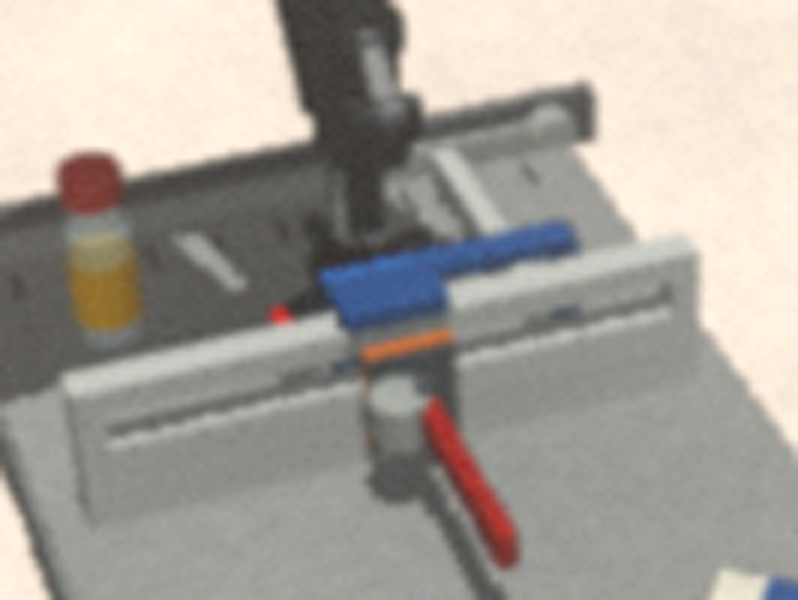

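```bash
python3 -m pendant '[[0,0,0,0,0.3,0,0],[0,0,0,0,0.6,0,0],[0,0,0,0,0.6,0,0],[0,0,0,0,0.6,0,0],[0,0,0,0,0.6,0,0]]'
python3 - <<'E'
from h import *
s=sense();print(loc(s["eef_pos"]),s["force"])
E
python3 -m pendant '[[0,0,0,-2,-0.5,0,0],[0,0,0,-5,-1,0,0],[0,0,0,-6,-4,0,0],[0,0,0,-6,-4,0,0],[0,0,0,-6,-4,0,0]]'
python3 - <<'E'
from h import *
s=sense();print(loc(s["eef_pos"]),s["force"])
c=vision.calibration("wrist");np.save("c2.npy",c["extrinsics"])
im=vision.capture("wrist")[:,:,::-1];cv2.imwrite(f"pics/e_w.png",cv2.convertScaleAbs(im,alpha=1.4))
im=vision.capture("side")[:,:,::-1]
im=cv2.resize(im[130:230,170:303],None,fx=6,fy=6,interpolation=cv2.INTER_CUBIC)
cv2.imwrite(f"pics/e_side.png",cv2.convertScaleAbs(im,alpha=1.5))
for f in np.arange(1.6,3.6,.2): print(f.round(1),[(proj(c,T(PT,[-1.5-37*np.sin(g),56,85+37*np.cos(g)]))[0]).round(1).tolist() for g in (f,f-np.pi/2,f-np.pi)])
E
```

```text
time_s: 5.7
eef_pos: [582.5, 125.6, 73.1]
ee_rot: [0.568, -0.425, 0.564, 0.422]
force: [6.9, -1.9, 0.7]
grip_width: -0.002
[-0.38639192 55.86481329 73.11470634] [ 6.91828584 -1.85123049  0.71391945]
time_s: 6.32
eef_pos: [618.1, 115.0, 131.2]
ee_rot: [0.566, -0.423, 0.566, 0.424]
force: [0.6, -0.4, 0.7]
grip_width: 0.001
[ 36.75711217  55.88971794 131.22962323] [ 0.59307892 -0.38078281  0.73508229]
1.6 [[280.0, 108.6], [279.7, 174.2], [279.6, 221.9]]
1.8 [[280.1, 110.5], [279.7, 160.6], [279.6, 223.7]]
2.0 [[280.1, 114.6], [279.8, 147.3], [279.6, 223.3]]
2.2 [[280.1, 120.3], [279.8, 135.1], [279.6, 220.5]]
2.4 [[280.0, 127.5], [279.9, 124.8], [279.6, 215.2]]
2.6 [[280.0, 135.7], [279.9, 116.8], [279.6, 207.4]]
2.8 [[280.0, 144.7], [280.0, 111.4], [279.6, 197.3]]
3.0 [[280.0, 154.2], [280.0, 108.8], [279.6, 185.4]]
3.2 [[279.9, 164.0], [280.0, 108.7], [279.7, 172.2]]
3.4 [[279.9, 173.7], [280.1, 111.0], [279.7, 158.6]]
```

View pics/e_w.png

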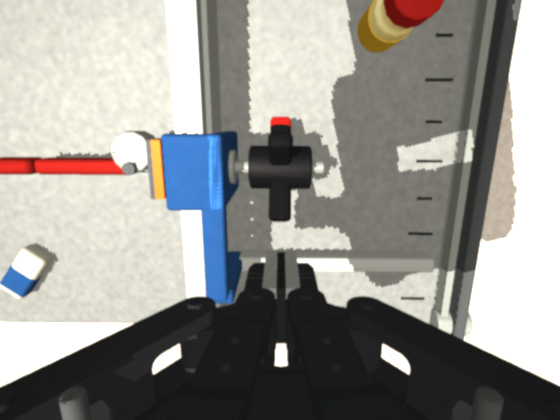

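View pics/e_side.png

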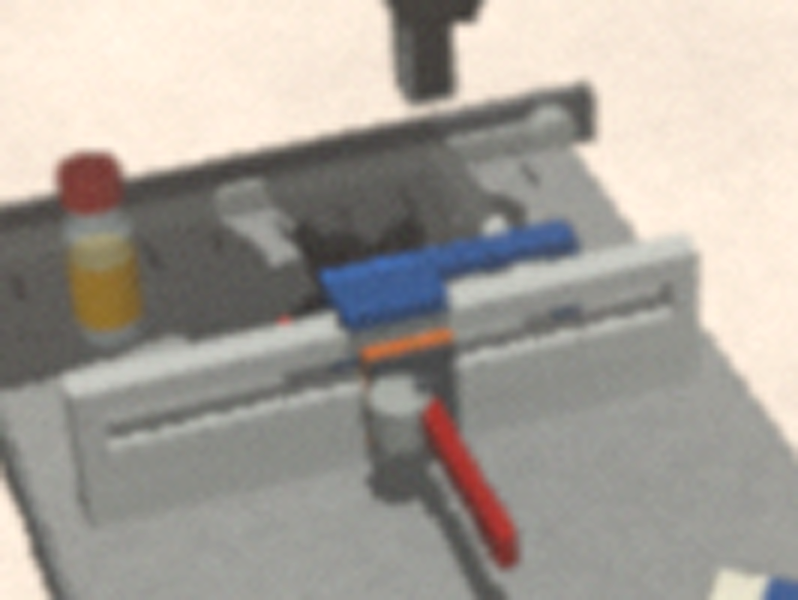

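Run:
```python
from h import *
im=cv2.imread("pics/e_w.png")
a=cv2.resize(im[120:220,100:255],None,fx=5,fy=5,interpolation=cv2.INTER_CUBIC);cv2.imwrite("pics/e_wc.png",cv2.convertScaleAbs(a,alpha=.9))
```

```text
(no output)
```

View pics/e_wc.png

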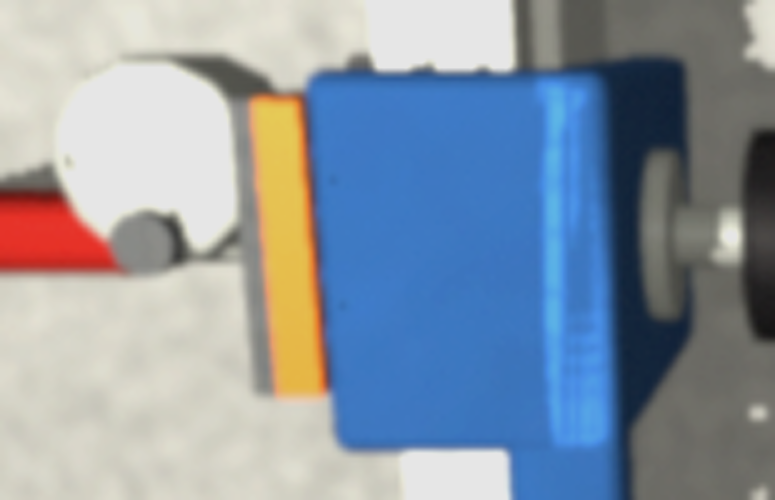

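Run:
```python
from h import *
c=dict(K=vision.calibration("wrist")["K"],extrinsics=np.load("c2.npy"))
def L(u,v,z): return loc(unz(c,[100+u/5,120+v/5],z)[0]).round(1)
print("pad face top",L(304,95,107.5),L(325,395,107.5))
print("rail left",L(368,50,105), L(400,470,105),"right",L(513,50,105),L(510,470,105))
plan([49,56,69],down([0,1]))
```

```text
pad face top [-20.5 -12.8 107.5] [ 15.  -13.3 107.5]
rail left [-25.5  -5.7 105. ] [ 25.   -5.7 105. ] right [-25.6  11.1 105. ] [ 25.    7.9 105. ]
t 6.425 turn [ 0.005 -0.    -0.001] shift cm [ 6.23 -1.23  0.  ] target [629.8 111.6  69. ] force [ 0.17 -0.11  0.07]
```

```bash
python3 -m pendant '[[0,0,0,0,-1.2,0,0],[0,0,0,2,-1.2,0,0],[0,0,0,4.5,-1.2,0,0],[0,0,0,6.2,-1.2,0,0],[0,0,0,6.2,-1.2,0,0]]'
python3 - <<'E'
from h import *
s=sense();print(loc(s["eef_pos"]),s["force"])
im=vision.capture("side")[:,:,::-1]
im=cv2.resize(im[130:230,170:303],None,fx=6,fy=6,interpolation=cv2.INTER_CUBIC)
cv2.imwrite(f"pics/f_side.png",cv2.convertScaleAbs(im,alpha=1.5))
E
```

```text
time_s: 7.05
eef_pos: [629.6, 111.4, 68.5]
ee_rot: [0.565, -0.423, 0.567, 0.424]
force: [-0.2, -0.2, 1.1]
grip_width: 0.0
[48.85507908 55.79897636 68.50722161] [-0.2066817  -0.1662777   1.11799875]
```

View pics/f_side.png

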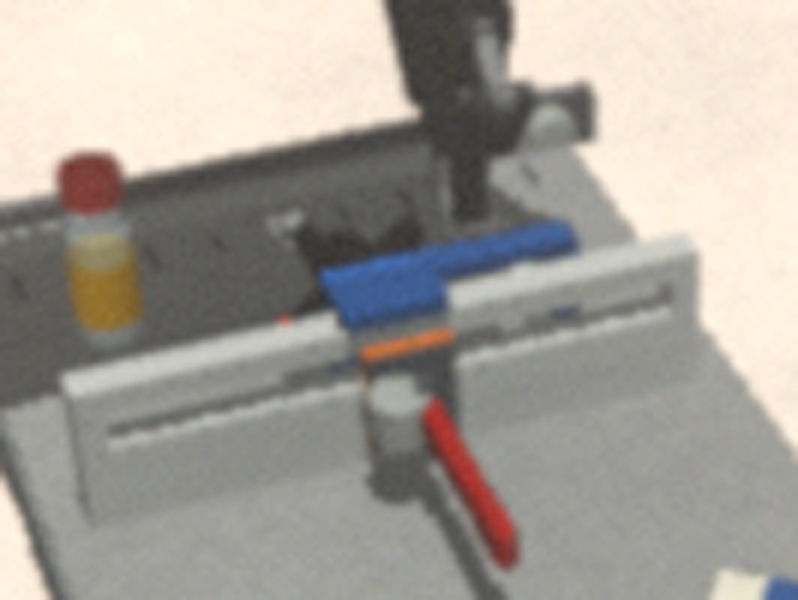

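```bash
python3 -m pendant '[[0,0,0,0.5,0,0,0],[0,0,0,0.5,0.8,0,0],[0,0,0,0.4,1.6,0,0],[0,0,0,0,2.4,0,0],[0,0,0,-0.3,3.2,0,0]]' 
python3 -m pendant '[[0,0,0,-0.1,0.6,0,0],[0,0,0,-0.1,1.2,0,0],[0,0,0,-0.1,1.4,0,0],[0,0,0,-0.1,1.4,0,0],[0,0,0,-0.1,1.4,0,0]]'
python3 - <<'E'
from h import *
s=sense();print(loc(s["eef_pos"]),s["force"])
im=vision.capture("wrist")[:,:,::-1];cv2.imwrite(f"pics/g_w.png",cv2.convertScaleAbs(im,alpha=1.4))
im=vision.capture("side")[:,:,::-1]
im=cv2.resize(im[130:230,170:303],None,fx=6,fy=6,interpolation=cv2.INTER_CUBIC)
cv2.imwrite(f"pics/g_side.png",cv2.convertScaleAbs(im,alpha=1.5))
E
```

```text
time_s: 7.72
eef_pos: [605.8, 119.0, 78.2]
ee_rot: [0.571, -0.428, 0.561, 0.419]
force: [10.3, -2.1, 8.8]
grip_width: -0.0
time_s: 8.35
eef_pos: [588.6, 124.0, 76.3]
ee_rot: [0.568, -0.425, 0.564, 0.422]
force: [4.9, -1.1, 9.0]
grip_width: 0.0
[ 5.96761276 56.11313171 76.29848303] [ 4.89640308 -1.12832441  8.96246975]
```

View pics/g_side.png

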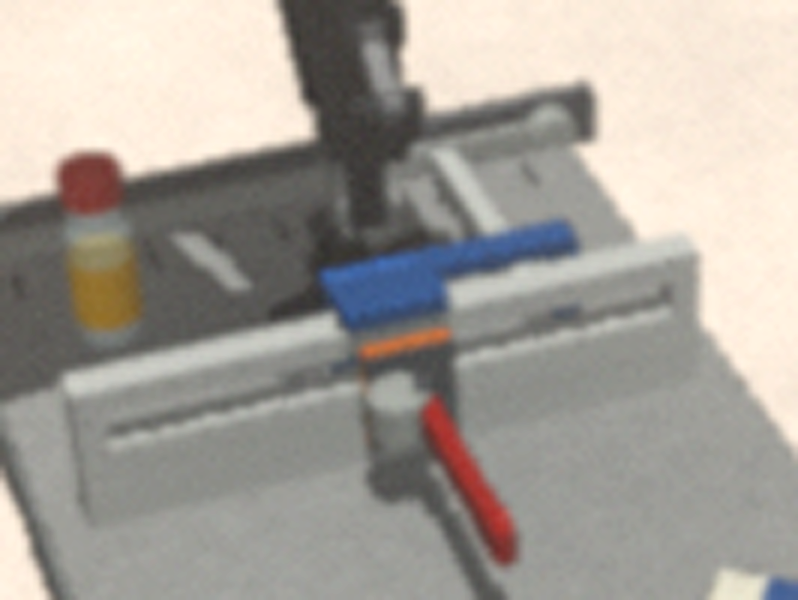

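```bash
python3 -m pendant '[[0,0,0,-2,-0.3,0,0],[0,0,0,-5,-1,0,0],[0,0,0,-7,-1.5,-2,0],[0,0,0,-7,-2.5,-5,0],[0,0,0,-7,-2.5,-5,0]]'
python3 - <<'E'
from h import *
s=sense();print(loc(s["eef_pos"]),s["force"])
c=vision.calibration("wrist");np.save("c3.npy",c["extrinsics"])
im=vision.capture("wrist")[:,:,::-1];cv2.imwrite(f"pics/i_w.png",cv2.convertScaleAbs(im,alpha=1.3))
a=cv2.resize(im[80:230,170:360],None,fx=4.2,fy=4,interpolation=cv2.INTER_CUBIC);cv2.imwrite("pics/i_wc.png",cv2.convertScaleAbs(a,alpha=1.2))
for f in np.arange(3,4.6,.2): print(f.round(1),[(proj(c,T(PT,[-1.5-37*np.sin(g),56,85+37*np.cos(g)]))[0]).round(1).tolist() for g in (f-np.pi/2,f-np.pi,f-4.712)])
E
```

```text
time_s: 9.07
eef_pos: [595.8, 66.6, 143.8]
ee_rot: [0.567, -0.423, 0.567, 0.423]
force: [-0.0, 0.8, -0.4]
grip_width: 0.0
[ 29.29632783   3.20790582 143.82856019] [-0.00904875  0.81332351 -0.39018024]
3.0 [[360.1, 121.4], [367.7, 194.0], [350.7, 223.8]]
3.2 [[357.7, 121.0], [368.6, 181.9], [352.8, 227.2]]
3.4 [[355.3, 122.7], [369.0, 169.3], [355.0, 228.8]]
3.6 [[353.0, 126.4], [368.7, 157.0], [357.4, 228.2]]
3.8 [[351.0, 131.8], [367.8, 145.7], [359.8, 225.5]]
4.0 [[349.2, 138.4], [366.3, 136.2], [362.3, 220.3]]
4.2 [[347.7, 146.1], [364.4, 128.7], [364.5, 212.9]]
4.4 [[346.5, 154.6], [362.2, 123.8], [366.4, 203.4]]
```

View pics/i_w.png

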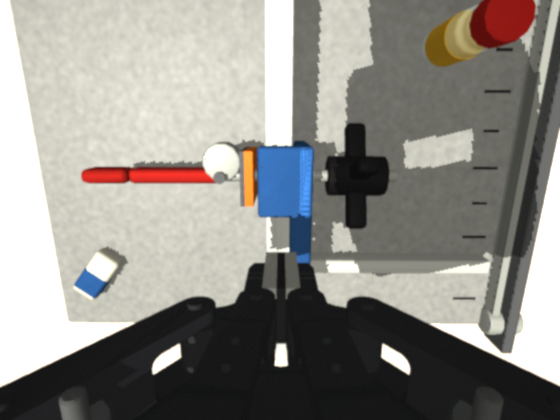

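View pics/i_wc.png

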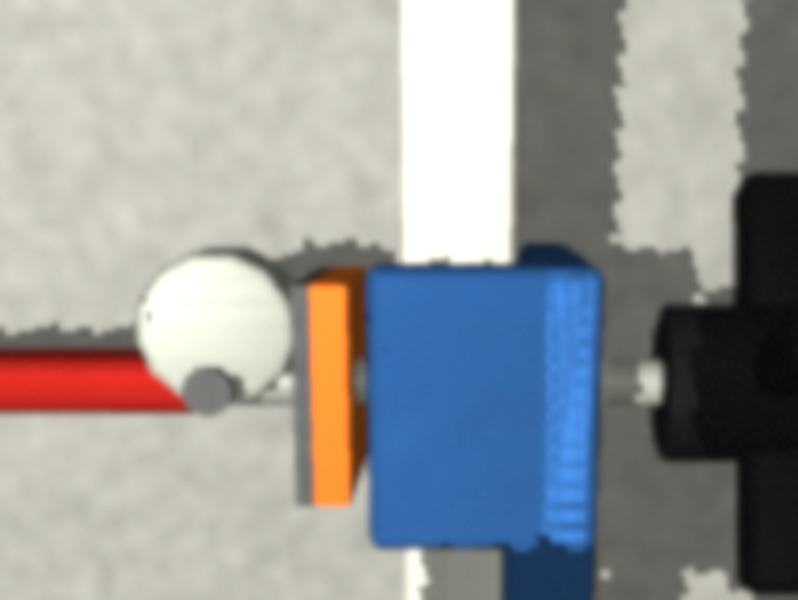

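Run:
```python
from h import *
c=dict(K=vision.calibration("wrist")["K"],extrinsics=np.load("c3.npy"))
def L(u,v,z): return loc(unz(c,[170+u/4.2,80+v/4],z)[0]).round(1)
print("pad face top",L(349,285,107.5),L(352,500,107.5),"pad back",L(308,285,107.5))
print("rail left",L(400,50,105), L(403,580,105),"right",L(515,50,105))
print("lever",loc(unz(c,[84,175],93)[0]),loc(unz(c,[128,175],93)[0]), loc(unz(c,[215,175],93)[0]),"edges",loc(unz(c,[150,168],93)[0]),loc(unz(c,[150,183],93)[0]))
s=sense()
plan([20,-112,150],down([0,1]))
plan([20,-112,120],down([1,0]))
plan([20,-112,120],down([-1,0]))
print(s["joints"])
```

```text
pad face top [-20.2 -13.1 107.5] [ 14.1 -13.3 107.5] pad back [-20.2 -19.2 107.5]
rail left [-54.8  -5.3 105. ] [ 28.3  -5.7 105. ] right [-54.8  11.1 105. ]
lever [  -3.05804959 -128.62530244   93.        ] [ -3.09501304 -98.95311583  93.        ] [ -3.16809331 -40.28836253  93.        ] edges [ -7.83343216 -83.64503797  93.        ] [  2.34420881 -84.66422497  93.        ]
t 9.125 turn [ 0.002 -0.    -0.   ] shift cm [ -0.64   0.91 -11.63] target [554.  -41.1 150. ] force [-0.38  1.02 -0.07]
t 9.125 turn [ 1.573 -0.    -0.   ] shift cm [  2.36   0.91 -11.63] target [554.  -41.1 120. ] force [-0.38  1.02 -0.07]
t 9.125 turn [-1.569  0.    -0.   ] shift cm [  2.36   0.91 -11.63] target [554.  -41.1 120. ] force [-0.38  1.02 -0.07]
[-8.17618736e-02  5.19814386e-01  1.33708003e+00 -1.32582187e-05
  1.28515099e+00 -1.36482225e+00]
```

```bash
python3 -m pendant '[[0,0,0,0,0.5,-4,0],[0,0,0,0,0.5,-8,0],[0,0,0,0,0.5,-12,0],[0,0,0,2,0.5,-12,0],[0,0,0,5,0.5,-12,0]]'
python3 - <<'E'
from h import *
s=sense();print(loc(s["eef_pos"]),s["force"])
plan([24,-117.5,48],down([0,1]))
im=vision.capture("side")[:,:,::-1]
im=cv2.resize(im[130:260,170:343],None,fx=4.6,fy=4.6,interpolation=cv2.INTER_CUBIC)
cv2.imwrite(f"pics/j_side.png",cv2.convertScaleAbs(im,alpha=1.5))
E
```

```text
time_s: 9.75
eef_pos: [557.6, -44.7, 93.6]
ee_rot: [0.567, -0.424, 0.566, 0.423]
force: [0.7, 0.2, -1.3]
grip_width: -0.002
[  24.50760676 -114.38079118   93.61391283] [ 0.73641637  0.18604271 -1.26595549]
t 9.75 turn [0.004 0.    0.002] shift cm [ 4.56  0.06 -0.31] target [556.2 -47.5  48. ] force [ 0.74  0.19 -1.27]
```

View pics/j_side.png

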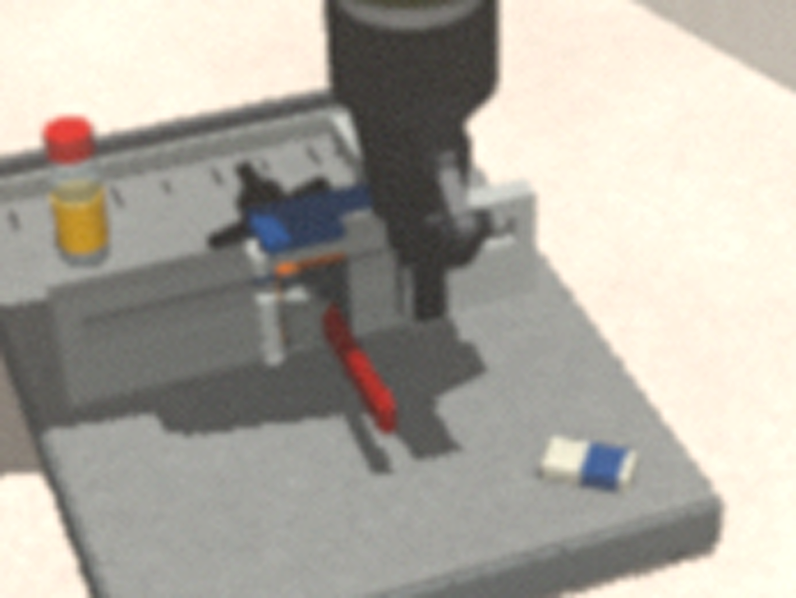

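```bash
python3 -m pendant '[[0,0,0,2,0,-0.3,0],[0,0,0,4,0,-0.3,0],[0,0,0,4.6,0,-0.3,0],[0,0,0,4.6,0,-0.3,0],[0,0,0,4.6,0,-0.3,0]]'
python3 - <<'E'
from h import *
c=vision.calibration("side")
for z in (94,104,114,124,134): print(z,((proj(c,T(PT,[24.5,-114.4,z]))-[170,130])*4.6).round(0))
s=sense();print(loc(s["eef_pos"]),s["force"],s["wrist_torque"])
im=vision.capture("side")[:,:,::-1]
im=cv2.resize(im[130:260,170:343],None,fx=4.6,fy=4.6,interpolation=cv2.INTER_CUBIC)
cv2.imwrite(f"pics/k_side.png",cv2.convertScaleAbs(im,alpha=1.5))
im=vision.capture("wrist")[:,:,::-1];cv2.imwrite(f"pics/k_w.png",cv2.convertScaleAbs(im,alpha=1.5))
E
```

```text
time_s: 10.42
eef_pos: [557.2, -47.4, 48.5]
ee_rot: [0.566, -0.424, 0.566, 0.423]
force: [-0.0, 0.9, -0.1]
grip_width: 0.002
94 [[422. 370.]]
104 [[422. 354.]]
114 [[421. 337.]]
124 [[421. 321.]]
134 [[420. 304.]]
[  24.84626803 -117.08812892   48.50547709] [-0.01025992  0.88312363 -0.12887235] [0.02004494 0.05156191 0.00280733]
```

View pics/k_side.png

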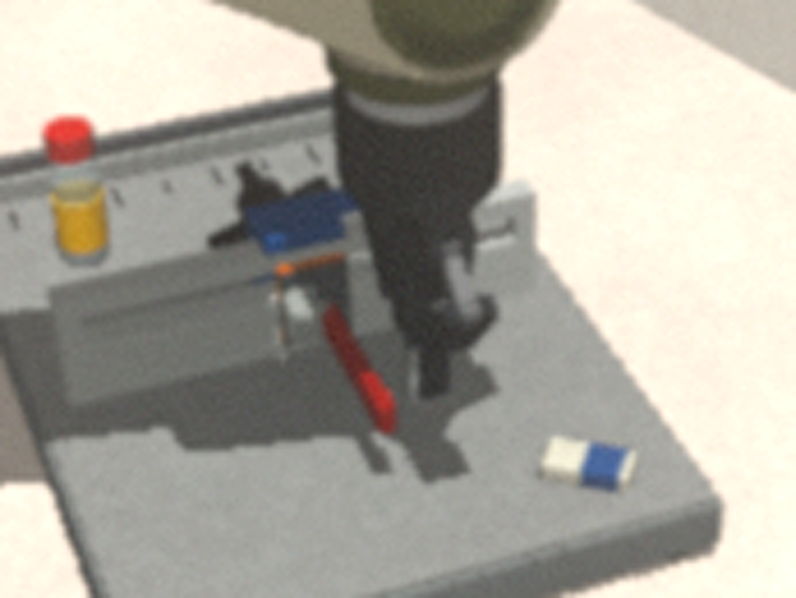

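View pics/k_w.png

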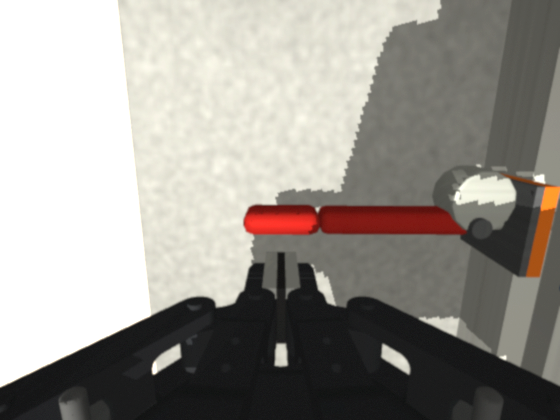

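```bash
python3 -m pendant '[[0,0,0,0,0.8,0,0],[0,0,0,0,1.6,0,0],[0,0,0,0,2.4,0,0],[0,0,0,0,3,0.1,0],[0,0,0,0,3,0.1,0]]'
python3 - <<'E'
from h import *
s=sense();print(loc(s["eef_pos"]),s["force"],s["wrist_torque"])
E
python3 -m pendant '[[0,0,0,0,0.4,0.1,0],[0,0,0,0,0.8,0.25,0],[0,0,0,0,1,0.35,0],[0,0,0,0,1,0.35,0],[0,0,0,0,1,0.35,0]]'
python3 - <<'E'
from h import *
s=sense();print(loc(s["eef_pos"]),s["force"],s["wrist_torque"])
c=vision.calibration("wrist");np.save("c4.npy",c["extrinsics"])
im=vision.capture("wrist")[:,:,::-1];cv2.imwrite(f"pics/l_w.png",cv2.convertScaleAbs(im,alpha=1.5))
E
```

```text
time_s: 11.15
eef_pos: [527.9, -37.8, 47.7]
ee_rot: [0.566, -0.424, 0.566, 0.424]
force: [0.9, -0.3, -0.2]
grip_width: -0.001
[  -5.94213172 -116.27309916   47.70309615] [ 0.86548086 -0.30184264 -0.21578181] [-0.06342393 -0.08251178 -0.00531529]
time_s: 11.78
eef_pos: [519.7, -31.8, 47.6]
ee_rot: [0.566, -0.424, 0.566, 0.424]
force: [0.4, 0.2, -0.4]
grip_width: -0.001
[ -15.54512724 -112.86362138   47.58902893] [ 0.38264929  0.22530466 -0.37836918] [-0.07268504  0.0012589   0.01236117]
```

View pics/l_w.png

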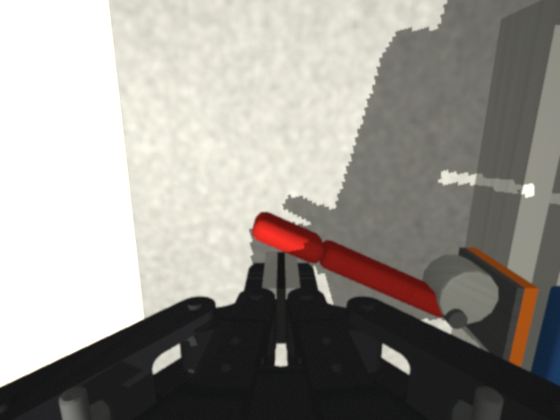

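```bash
cat > f.py <<'E'
from h import *
s=sense();n=T([0,0,PT[2]],[1,0,0])[0];m=T([0,0,PT[2]],[0,1,0])[0]
print(loc(s["eef_pos"]).round(1),"F local",round(s["force"]@n,2),round(s["force"]@m,2),s["force"][2].round(2))
E
python3 -m pendant '[[0,0,0,0,0.3,0.2,0],[0,0,0,0,0.5,0.3,0],[0,0,0,0,0.5,0.3,0],[0,0,0,0,0.5,0.3,0],[0,0,0,0,0.5,0.3,0]]' ;python3 f.py
python3 -m pendant '[[0,0,0,0,0.3,0.2,0],[0,0,0,0,0.5,0.3,0],[0,0,0,0,0.5,0.3,0],[0,0,0,0,0.5,0.3,0],[0,0,0,0,0.5,0.3,0]]' ; python3 f.py
```

```text
time_s: 12.45
eef_pos: [515.7, -27.5, 47.6]
ee_rot: [0.566, -0.424, 0.566, 0.424]
force: [0.6, -1.2, -0.2]
grip_width: -0.003
[ -20.6 -109.9   47.6] F local 0.91 -1.0 -0.18
time_s: 13.08
eef_pos: [511.7, -23.2, 47.6]
ee_rot: [0.566, -0.424, 0.566, 0.424]
force: [0.3, -0.5, -0.5]
grip_width: 0.002
[ -25.6 -106.9   47.6] F local 0.42 -0.42 -0.48
```

```bash
python3 -m pendant '[[0,0,0,0,0.2,0.15,0],[0,0,0,0,0.4,0.3,0],[0,0,0,0,0.4,0.3,0],[0,0,0,0,0.4,0.3,0],[0,0,0,0,0.4,0.3,0]]' ;python3 f.py
python3 -m pendant '[[0,0,0,0,0.2,0.15,0],[0,0,0,0,0.4,0.3,0],[0,0,0,0,0.4,0.3,0],[0,0,0,0,0.4,0.3,0],[0,0,0,0,0.4,0.3,0]]' ; python3 f.py
python3 - <<'E'
from h import *
c=vision.calibration("wrist");np.save("c5.npy",c["extrinsics"])
im=vision.capture("wrist")[:,:,::-1];cv2.imwrite(f"pics/m_w.png",cv2.convertScaleAbs(im,alpha=1.5))
E
```

```text
time_s: 13.7
eef_pos: [508.8, -19.2, 47.6]
ee_rot: [0.566, -0.424, 0.566, 0.424]
force: [-0.5, -1.0, -0.3]
grip_width: -0.004
[ -29.6 -103.9   47.6] F local -0.14 -1.11 -0.34
time_s: 14.32
eef_pos: [505.8, -15.2, 47.6]
ee_rot: [0.566, -0.424, 0.566, 0.424]
force: [-0.1, -0.5, -0.0]
grip_width: -0.002
[ -33.6 -101.    47.6] F local 0.09 -0.52 -0.02
```

View pics/m_w.png

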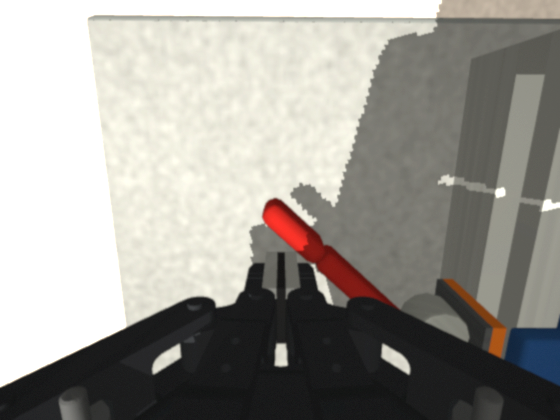

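```bash
python3 - <<'E'
from h import *
K=vision.calibration("wrist")["K"]
for f,pts in (("c4.npy",[(268,228),(320,250),(435,297)]),("c5.npy",[(277,213),(323,250),(385,300)])):
  c=dict(K=K,extrinsics=np.load(f)); w=np.array([loc(q) for q in unz(c,np.array(pts),90)]);print(w.round(1));d=w[0]-w[2];print(np.arctan2(-d[0],-d[1]))
E
python3 -m pendant '[[0,0,0,0,0.2,0.2,0],[0,0,0,0,0.35,0.35,0],[0,0,0,0,0.35,0.35,0],[0,0,0,0,0.35,0.35,0],[0,0,0,0,0.35,0.35,0]]' ;python3 f.py
python3 -m pendant '[[0,0,0,0,0.2,0.2,0],[0,0,0,0,0.35,0.4,0],[0,0,0,0,0.35,0.4,0],[0,0,0,0,0.35,0.4,0],[0,0,0,0,0.35,0.4,0]]' ;python3 f.py
```

```text
[[ -40.3 -117.4   90. ]
 [ -30.7  -95.5   90. ]
 [  -8.9  -44.4   90. ]]
0.40635179468115745
[[ -64.8 -101.8   90. ]
 [ -48.8  -82.4   90. ]
 [ -25.4  -54.3   90. ]]
0.6925754662788843
time_s: 15.0
eef_pos: [503.4, -10.9, 47.6]
ee_rot: [0.566, -0.424, 0.566, 0.424]
force: [-0.1, -0.7, 0.3]
grip_width: 0.004
[-37.1 -97.5  47.6] F local 0.11 -0.67 0.25
time_s: 15.62
eef_pos: [501.2, -6.1, 47.6]
ee_rot: [0.566, -0.424, 0.566, 0.424]
force: [0.2, 0.9, -0.0]
grip_width: -0.001
[-40.6 -93.5  47.6] F local -0.04 0.89 -0.0
```

```bash
python3 -m pendant '[[0,0,0,0,0.2,0.2,0],[0,0,0,0,0.3,0.35,0],[0,0,0,0,0.3,0.35,0],[0,0,0,0,0.3,0.35,0],[0,0,0,0,0.3,0.35,0]]' ;python3 f.py
python3 -m pendant '[[0,0,0,0,0.2,0.2,0],[0,0,0,0,0.3,0.35,0],[0,0,0,0,0.3,0.35,0],[0,0,0,0,0.3,0.35,0],[0,0,0,0,0.3,0.35,0]]' ;python3 f.py
python3 - <<'E'
from h import *
c=vision.calibration("wrist");np.save("c6.npy",c["extrinsics"])
im=vision.capture("wrist")[:,:,::-1];cv2.imwrite(f"pics/n_w.png",cv2.convertScaleAbs(im,alpha=1.5))
E
```

```text
time_s: 16.25
eef_pos: [499.3, -1.8, 47.6]
ee_rot: [0.566, -0.424, 0.566, 0.424]
force: [-0.1, -1.4, 0.0]
grip_width: 0.001
[-43.7 -90.   47.6] F local 0.26 -1.38 0.03
time_s: 16.88
eef_pos: [497.4, 2.4, 47.6]
ee_rot: [0.566, -0.424, 0.566, 0.424]
force: [1.0, 0.3, 0.8]
grip_width: -0.004
[-46.6 -86.5  47.6] F local 0.9 0.53 0.75
```

View pics/n_w.png

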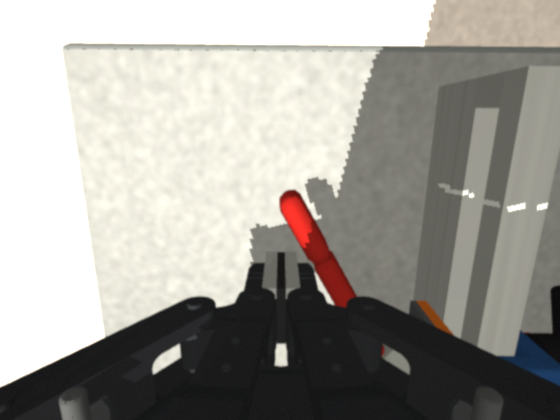

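```bash
python3 -m pendant '[[0,0,0,0,0.2,0.3,0],[0,0,0,0,0.25,0.45,0],[0,0,0,0,0.25,0.45,0],[0,0,0,0,0.25,0.45,0],[0,0,0,0,0.25,0.45,0]]' ;python3 f.py
python3 -m pendant '[[0,0,0,0,0.1,0.2,0],[0,0,0,0,0.2,0.45,0],[0,0,0,0,0.2,0.45,0],[0,0,0,0,0.2,0.45,0],[0,0,0,0,0.2,0.45,0]]' ;python3 f.py
python3 - <<'E'
from h import *
c=vision.calibration("wrist");np.save("c6.npy",c["extrinsics"])
im=vision.capture("wrist")[:,:,::-1];cv2.imwrite(f"pics/o_w.png",cv2.convertScaleAbs(im,alpha=1.5))
E
```

```text
time_s: 17.55
eef_pos: [496.2, 7.4, 47.6]
ee_rot: [0.566, -0.424, 0.566, 0.424]
force: [1.5, -0.1, -1.4]
grip_width: -0.0
[-49.3 -82.   47.6] F local 1.45 0.31 -1.4
time_s: 18.18
eef_pos: [495.5, 12.3, 47.6]
ee_rot: [0.566, -0.424, 0.566, 0.424]
force: [-0.4, -0.7, -0.1]
grip_width: 0.003
[-51.3 -77.6  47.6] F local -0.14 -0.75 -0.06
```

View pics/o_w.png

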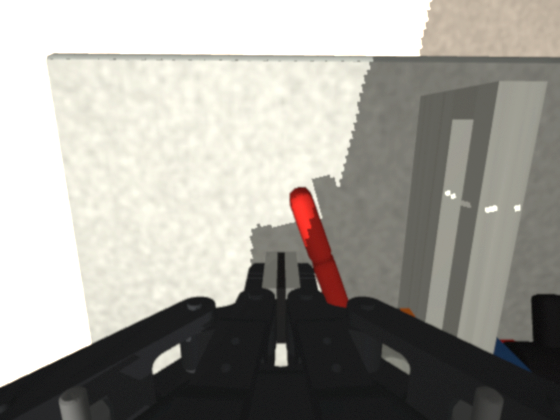

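```bash
python3 -m pendant '[[0,0,0,-2,0.3,-2,0],[0,0,0,-6,-1,-2,0],[0,0,0,-9,-4,0,0],[0,0,0,-9,-7,4.5,0],[0,0,0,-9,-10,9,0]]' ;python3 f.py
python3 - <<'E'
from h import *
plan([50,56,136],down([0,1]))
plan([50,56,70],down([0,1]))
im=vision.capture("side")[:,:,::-1]
im=cv2.resize(im[130:260,170:343],None,fx=4.6,fy=4.6,interpolation=cv2.INTER_CUBIC)
cv2.imwrite(f"pics/p_side.png",cv2.convertScaleAbs(im,alpha=1.5))
E
```

```text
time_s: 18.85
eef_pos: [618.2, 71.3, 138.0]
ee_rot: [0.567, -0.424, 0.566, 0.423]
force: [0.9, 0.3, -0.8]
grip_width: -0.0
[ 49.4  14.1 138. ] F local 0.74 0.5 -0.8
t 18.85 turn [0.003 0.    0.001] shift cm [ 0.21 -0.07  4.19] target [630.8 111.3 136. ] force [ 0.85  0.27 -0.8 ]
t 18.85 turn [0.003 0.    0.001] shift cm [ 6.81 -0.07  4.19] target [630.8 111.3  70. ] force [ 0.85  0.27 -0.8 ]
```

View pics/p_side.png

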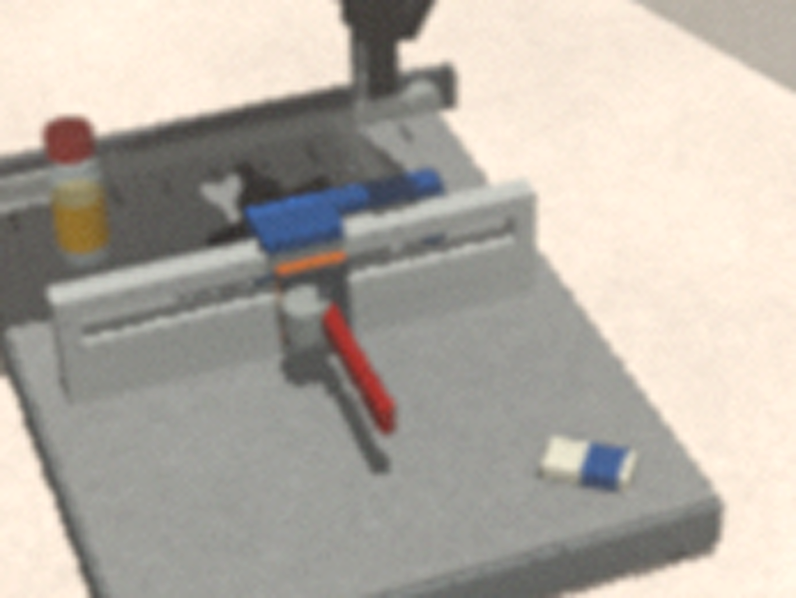

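```bash
python3 -m pendant '[[0,0,0,0,3.4,4.2,0],[0,0,0,2,3.4,4.2,0],[0,0,0,5,3.4,4.2,0],[0,0,0,6.6,3.4,4.2,0],[0,0,0,6.6,3.4,4.2,0]]' ;python3 f.py
python3 -m pendant '[[0,0,0,0,0.6,0,0],[0,0,0,0,1.2,0,0],[0,0,0,0,1.8,0,0],[0,0,0,0,2,0,0],[0,0,0,0,2,0,0]]' ;python3 f.py
```

```text
time_s: 19.52
eef_pos: [595.7, 120.2, 70.8]
ee_rot: [0.566, -0.423, 0.567, 0.424]
force: [0.2, 0.1, 1.0]
grip_width: -0.0
[13.8 54.5 70.8] F local 0.18 0.17 0.98
time_s: 20.15
eef_pos: [579.2, 125.5, 73.7]
ee_rot: [0.568, -0.425, 0.564, 0.422]
force: [5.9, -1.9, 0.4]
grip_width: -0.001
[-3.5 54.8 73.7] F local 6.2 -0.17 0.35
```

```bash
python3 -m pendant '[[0,0,0,-2,-0.6,0,0],[0,0,0,-5,-0.6,0,0],[0,0,0,-5.5,-5,0,0],[0,0,0,-3,-5,0,0],[0,0,0,0.1,-5,0,0]]' ;python3 f.py
python3 - <<'E'
from h import *
im=vision.capture("side")[:,:,::-1]
im=cv2.resize(im[130:230,170:303],None,fx=6,fy=6,interpolation=cv2.INTER_CUBIC)
cv2.imwrite(f"pics/q_side.png",cv2.convertScaleAbs(im,alpha=1.5))
E
```

```text
time_s: 20.78
eef_pos: [625.6, 111.8, 71.3]
ee_rot: [0.567, -0.424, 0.565, 0.423]
force: [0.2, -0.3, -1.4]
grip_width: 0.001
[44.9 55.  71.3] F local 0.3 -0.2 -1.39
```

View pics/q_side.png

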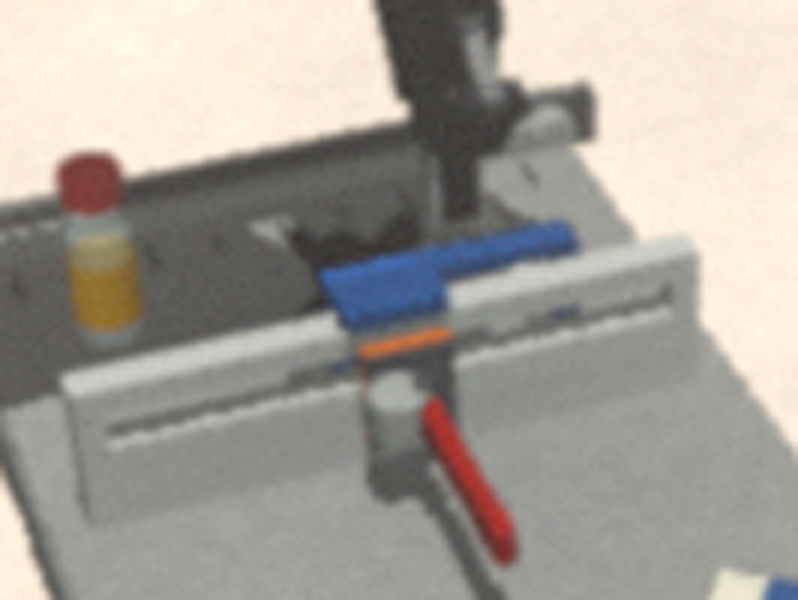

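```bash
python3 -m pendant '[[0,0,0,0.3,0.2,0,0],[0,0,0,0.3,1,0,0],[0,0,0,0.2,1.8,0,0],[0,0,0,0,2.6,0,0],[0,0,0,-0.2,3.2,0,0]]' ;python3 f.py
python3 -m pendant '[[0,0,0,0,0.6,0,0],[0,0,0,0,1.2,0,0],[0,0,0,0,1.5,0,0],[0,0,0,0,1.5,0,0],[0,0,0,0,1.5,0,0]]' ;python3 f.py
```

```text
time_s: 21.45
eef_pos: [604.4, 118.6, 83.4]
ee_rot: [0.574, -0.431, 0.558, 0.416]
force: [17.6, -9.6, 33.9]
grip_width: 0.0
[22.7 55.4 83.4] F local 19.59 -4.21 33.93
time_s: 22.08
eef_pos: [582.6, 125.1, 76.8]
ee_rot: [0.569, -0.426, 0.563, 0.422]
force: [3.7, -1.3, 9.1]
grip_width: 0.003
[-0.1 55.5 76.8] F local 3.89 -0.19 9.1
```

```bash
python3 -m pendant '[[0,0,0,-2,-0.3,0,0],[0,0,0,-5,-1,0,0],[0,0,0,-7,-2.5,-2,0],[0,0,0,-7,-2.5,-4,0],[0,0,0,-7,-2.5,-4,0]]'
python3 - <<'E'
from h import *
s=sense();print(loc(s["eef_pos"]),s["force"])
c=vision.calibration("wrist");np.save("c7.npy",c["extrinsics"])
im=vision.capture("wrist")[:,:,::-1];cv2.imwrite(f"pics/r_w.png",cv2.convertScaleAbs(im,alpha=1.3))
a=cv2.resize(im[80:230,150:360],None,fx=3.8,fy=4,interpolation=cv2.INTER_CUBIC);cv2.imwrite("pics/r_wc.png",cv2.convertScaleAbs(a,alpha=1.2))
for f in np.arange(4,6.2,.2): print(f.round(1),[(proj(c,T(PT,[-1.5-37*np.sin(g),56,85+37*np.cos(g)]))[0]).round(1).tolist() for g in (f-np.pi,f-4.712,f-6.283)])
E
```

```text
time_s: 22.7
eef_pos: [591.6, 78.8, 142.5]
ee_rot: [0.566, -0.423, 0.567, 0.423]
force: [-0.3, 0.0, 0.2]
grip_width: 0.001
[ 21.76808303  13.63464867 142.48400285] [-0.2734216   0.02595115  0.22057295]
4.0 [[349.0, 148.9], [345.6, 232.3], [333.1, 216.0]]
4.2 [[347.5, 141.3], [347.4, 225.2], [334.1, 223.4]]
4.4 [[345.7, 136.0], [348.9, 216.0], [335.2, 229.7]]
4.6 [[343.8, 133.1], [350.1, 205.1], [336.7, 234.7]]
4.8 [[341.8, 132.6], [350.8, 193.0], [338.3, 238.1]]
5.0 [[339.9, 134.3], [351.1, 180.5], [340.1, 239.7]]
5.2 [[338.1, 137.9], [350.8, 168.3], [342.0, 239.2]]
5.4 [[336.5, 143.2], [350.0, 157.1], [344.0, 236.5]]
5.6 [[335.1, 149.7], [348.8, 147.7], [345.9, 231.4]]
5.8 [[334.0, 157.3], [347.2, 140.3], [347.7, 224.0]]
6.0 [[333.1, 165.7], [345.4, 135.4], [349.1, 214.5]]
```

View pics/r_w.png

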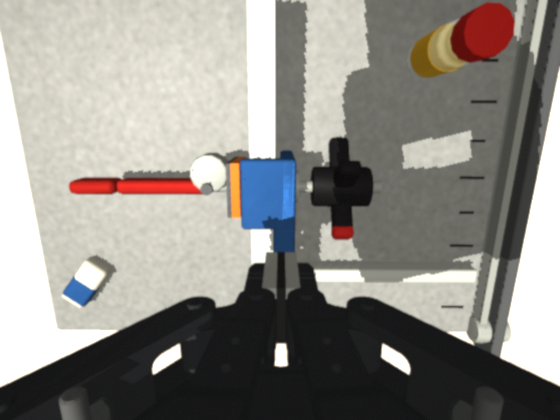

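View pics/r_wc.png

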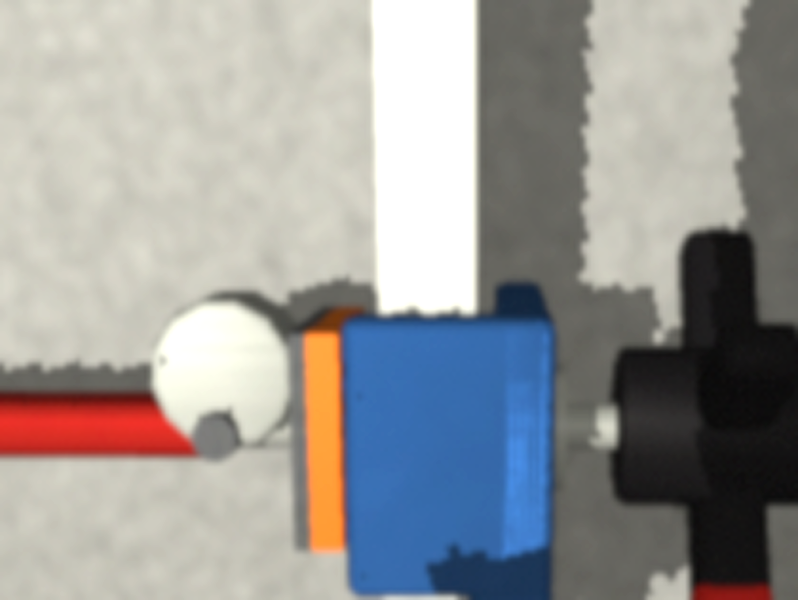

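```bash
python3 -m pendant '[[0,0,0,0,1.2,4.15,0],[0,0,0,3,1.2,4.15,0],[0,0,0,6,1.2,4.15,0],[0,0,0,7.1,1.2,4.15,0],[0,0,0,7.1,1.2,4.15,0]]' ;python3 f.py
python3 -m pendant '[[0,0,0,0,0.5,0,0],[0,0,0,0,1,0,0],[0,0,0,0,1.5,0,0],[0,0,0,0,1.8,0,0],[0,0,0,0,1.8,0,0]]' ;python3 f.py
```

```text
time_s: 23.38
eef_pos: [592.4, 123.2, 71.3]
ee_rot: [0.566, -0.424, 0.566, 0.424]
force: [0.3, -0.3, 1.0]
grip_width: 0.003
[ 9.8 56.5 71.3] F local 0.39 -0.24 1.0
time_s: 24.0
eef_pos: [577.6, 127.5, 73.5]
ee_rot: [0.568, -0.425, 0.564, 0.422]
force: [6.6, -2.5, 2.0]
grip_width: -0.004
[-5.6 56.3 73.5] F local 7.06 -0.49 2.01
```

```bash
python3 -m pendant '[[0,0,0,-3,-0.5,0,0],[0,0,0,-7,-2,-1,0],[0,0,0,-7,-3.1,-6,0],[0,0,0,-7,-3.1,-11.5,0],[0,0,0,-6,-3.1,-17,0]]' ;python3 f.py
python3 - <<'E'
from h import *
plan([25,-117.5,48],down([0,1]))
c=vision.calibration("wrist");np.save("c8.npy",c["extrinsics"])
im=vision.capture("wrist")[:,:,::-1];cv2.imwrite(f"pics/s_w.png",cv2.convertScaleAbs(im,alpha=1.3))
for f in np.arange(5,6.2,.2): print(f.round(1),[(proj(c,T(PT,[-1.5-37*np.sin(g),56,85+37*np.cos(g)]))[0]).round(1).tolist() for g in (f-np.pi,f-4.712,f-6.283)])
E
```

```text
time_s: 24.62
eef_pos: [557.0, -45.4, 132.8]
ee_rot: [0.567, -0.425, 0.565, 0.423]
force: [0.8, -0.1, 0.3]
grip_width: 0.007
[  24.1 -115.2  132.8] F local 0.84 0.15 0.26
t 24.625 turn [ 0.005 -0.     0.003] shift cm [ 8.48 -0.06 -0.23] target [557.2 -47.8  48. ] force [ 0.85 -0.1   0.26]
5.0 [[534.0, 132.0], [584.2, 180.4], [535.2, 242.1]]
5.2 [[526.0, 135.8], [582.8, 167.6], [543.7, 241.7]]
5.4 [[518.9, 141.3], [579.2, 155.9], [552.5, 238.9]]
5.6 [[512.7, 148.2], [573.7, 145.9], [561.0, 233.7]]
5.8 [[507.6, 156.1], [566.6, 138.2], [568.9, 226.0]]
6.0 [[503.6, 164.8], [558.5, 133.1], [575.5, 216.1]]
6.2 [[500.8, 173.9], [549.9, 130.5], [580.5, 204.5]]
```

View pics/s_w.png

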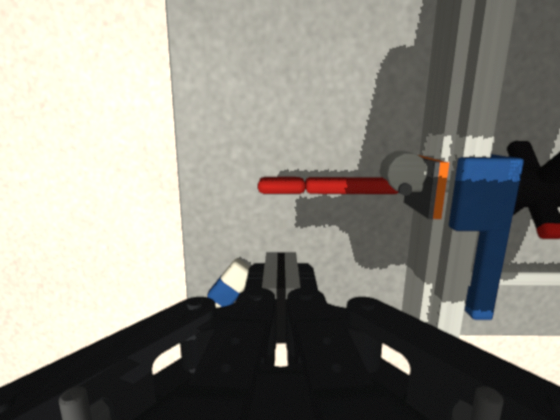

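```bash
python3 -m pendant '[[0,0,0,4,0,-0.2,0],[0,0,0,8,0,-0.2,0],[0,0,0,8.5,0,-0.2,0],[0,0,0,8.5,0.8,-0.2,0],[0,0,0,8.5,1.6,-0.2,0]]' ;python3 f.py
python3 -m pendant '[[0,0,0,0,0.6,0,0],[0,0,0,0,1.2,0,0],[0,0,0,0,1.8,0.1,0],[0,0,0,0,2.2,0.2,0],[0,0,0,0,2.4,0.4,0]]' ;python3 f.py
```

```text
time_s: 25.3
eef_pos: [541.7, -41.2, 48.3]
ee_rot: [0.567, -0.425, 0.565, 0.423]
force: [0.6, -0.2, -0.0]
grip_width: -0.004
[   8.3 -115.7   48.3] F local 0.69 -0.04 -0.03
time_s: 25.92
eef_pos: [519.2, -30.6, 46.6]
ee_rot: [0.566, -0.424, 0.566, 0.424]
force: [0.6, -1.4, -0.2]
grip_width: -0.001
[ -16.4 -111.9   46.6] F local 1.0 -1.14 -0.18
```

```bash
python3 -m pendant '[[0,0,0,0,0.3,0.2,0],[0,0,0,0,0.6,0.4,0],[0,0,0,0,0.9,0.6,0],[0,0,0,0,0.9,0.6,0],[0,0,0,0,0.9,0.6,0]]' ;python3 f.py
python3 -m pendant '[[0,0,0,0,0.2,0.15,0],[0,0,0,0,0.4,0.3,0],[0,0,0,0,0.4,0.3,0],[0,0,0,0,0.4,0.3,0],[0,0,0,0,0.4,0.3,0]]' ; python3 f.py
python3 -m pendant '[[0,0,0,0,0.2,0.15,0],[0,0,0,0,0.4,0.3,0],[0,0,0,0,0.4,0.3,0],[0,0,0,0,0.4,0.3,0],[0,0,0,0,0.4,0.3,0]]' ; python3 f.py
```

```text
time_s: 26.55
eef_pos: [512.5, -22.4, 46.6]
ee_rot: [0.566, -0.424, 0.566, 0.424]
force: [-0.1, -1.0, -0.0]
grip_width: -0.002
[ -25.1 -105.9   46.6] F local 0.22 -0.93 -0.02
time_s: 27.18
eef_pos: [509.5, -18.4, 46.6]
ee_rot: [0.566, -0.424, 0.566, 0.424]
force: [-0.2, 0.2, -0.1]
grip_width: 0.003
[ -29.1 -102.9   46.6] F local -0.23 0.14 -0.09
time_s: 27.8
eef_pos: [506.6, -14.4, 46.6]
ee_rot: [0.566, -0.424, 0.566, 0.424]
force: [-0.9, -0.9, 0.2]
grip_width: 0.0
[ -33.1 -100.    46.6] F local -0.66 -1.09 0.21
```

```bash
python3 -m pendant '[[0,0,0,0,0.2,0.2,0],[0,0,0,0,0.35,0.35,0],[0,0,0,0,0.35,0.35,0],[0,0,0,0,0.35,0.35,0],[0,0,0,0,0.35,0.35,0]]' ;python3 f.py
python3 -m pendant '[[0,0,0,0,0.2,0.2,0],[0,0,0,0,0.35,0.4,0],[0,0,0,0,0.35,0.4,0],[0,0,0,0,0.35,0.4,0],[0,0,0,0,0.35,0.4,0]]' ;python3 f.py
python3 - <<'E'
from h import *
c=vision.calibration("wrist");np.save("c9.npy",c["extrinsics"])
im=vision.capture("wrist")[:,:,::-1];cv2.imwrite(f"pics/u_w.png",cv2.convertScaleAbs(im,alpha=1.5))
E
```

```text
time_s: 28.42
eef_pos: [504.2, -10.0, 46.6]
ee_rot: [0.566, -0.424, 0.566, 0.424]
force: [-0.1, -0.5, -0.2]
grip_width: 0.0
[-36.6 -96.5  46.6] F local 0.09 -0.54 -0.22
time_s: 29.05
eef_pos: [501.9, -5.2, 46.6]
ee_rot: [0.566, -0.424, 0.566, 0.424]
force: [-0.1, -2.2, -0.2]
grip_width: 0.002
[-40.1 -92.5  46.6] F local 0.56 -2.13 -0.24
```

View pics/u_w.png

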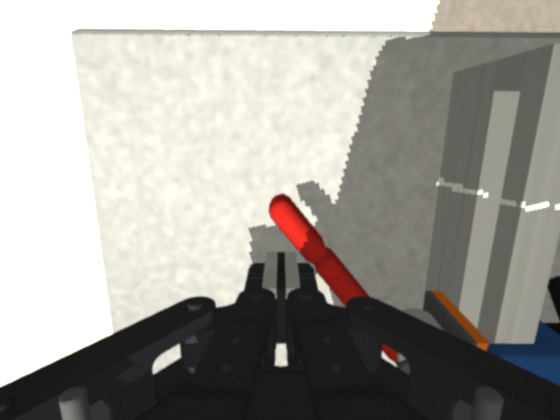

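```bash
python3 - <<'E'
from h import *
K=vision.calibration("wrist")["K"]
for f,pts in (("c9.npy",[(283,210),(323,257),(352,292)]),("c6.npy",[(303,198),(325,262),(340,300)])):
  c=dict(K=K,extrinsics=np.load(f)); w=np.array([loc(q) for q in unz(c,np.array(pts),90)]);d=w[0]-w[2];print(w.round(1),np.arctan2(-d[0],-d[1]))
E
python3 -m pendant '[[0,0,0,0,0.15,0.18,0],[0,0,0,0,0.3,0.35,0],[0,0,0,0,0.3,0.35,0],[0,0,0,0,0.3,0.35,0],[0,0,0,0,0.3,0.35,0]]' ;python3 f.py
python3 -m pendant '[[0,0,0,0,0.15,0.18,0],[0,0,0,0,0.3,0.35,0],[0,0,0,0,0.3,0.35,0],[0,0,0,0,0.3,0.35,0],[0,0,0,0,0.3,0.35,0]]' ;python3 f.py
```

```text
[[-72.9 -90.9  90. ]
 [-52.5 -73.9  90. ]
 [-36.3 -60.8  90. ]] 0.8823588193121024
[[-88.8 -67.9  90. ]
 [-61.  -57.9  90. ]
 [-43.  -50.6  90. ]] 1.2108422406678627
time_s: 29.72
eef_pos: [500.0, -1.0, 46.6]
ee_rot: [0.566, -0.424, 0.566, 0.424]
force: [0.9, -2.5, -0.5]
grip_width: -0.002
[-43.2 -89.   46.6] F local 1.59 -2.14 -0.52
time_s: 30.35
eef_pos: [498.3, 3.1, 46.7]
ee_rot: [0.566, -0.424, 0.566, 0.424]
force: [1.2, -3.4, -0.2]
grip_width: 0.004
[-46.1 -85.5  46.7] F local 2.09 -2.9 -0.25
```

```bash
python3 -m pendant '[[0,0,0,0,0.25,0.45,0],[0,0,0,0,0.5,1,0],[0,0,0,0,0.65,1.4,0],[0,0,0,0,0.8,1.9,0],[0,0,0,0,0.8,1.9,0]]' ;python3 f.py
python3 - <<'E'
from h import *
im=vision.capture("wrist")[:,:,::-1];cv2.imwrite(f"pics/v_w.png",cv2.convertScaleAbs(im,alpha=1.5))
E
```

```text
time_s: 30.98
eef_pos: [495.6, 24.3, 46.5]
ee_rot: [0.566, -0.424, 0.566, 0.424]
force: [-1.3, -0.9, -1.0]
grip_width: 0.002
[-54.6 -66.   46.5] F local -1.01 -1.23 -0.98
```

View pics/v_w.png

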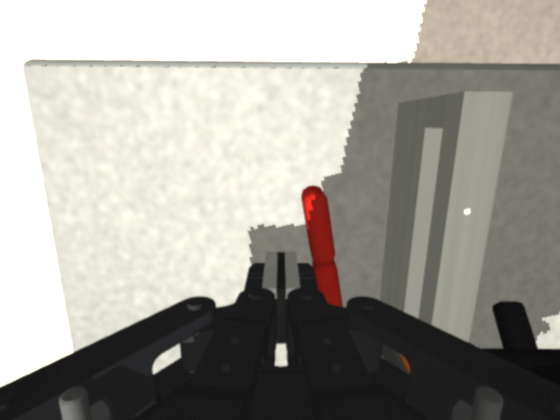

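```bash
python3 -m pendant '[[0,0,0,0,0.1,0.4,0],[0,0,0,0,0.2,0.8,0],[0,0,0,0,0.2,1.1,0],[0,0,0,0,0.2,1.1,0],[0,0,0,0,0.2,1.1,0]]' ;python3 f.py
python3 -m pendant '[[0,0,0,0,0,0.15,0],[0,0,0,0,0,0.3,0],[0,0,0,0,0,0.3,0],[0,0,0,0,0,0.3,0],[0,0,0,0,0,0.3,0]]' ;python3 f.py
python3 - <<'E'
from h import *
im=vision.capture("wrist")[:,:,::-1];cv2.imwrite(f"pics/x_w.png",cv2.convertScaleAbs(im,alpha=1.5))
E
```

```text
time_s: 31.65
eef_pos: [497.0, 34.8, 46.6]
ee_rot: [0.566, -0.424, 0.566, 0.424]
force: [1.1, 0.4, 0.1]
grip_width: 0.003
[-56.3 -55.5  46.6] F local 0.9 0.72 0.12
time_s: 32.28
eef_pos: [497.7, 37.2, 46.6]
ee_rot: [0.566, -0.424, 0.566, 0.424]
force: [-1.9, -4.2, 0.2]
grip_width: 0.002
[-56.4 -53.1  46.6] F local -0.56 -4.59 0.17
```

View pics/x_w.png

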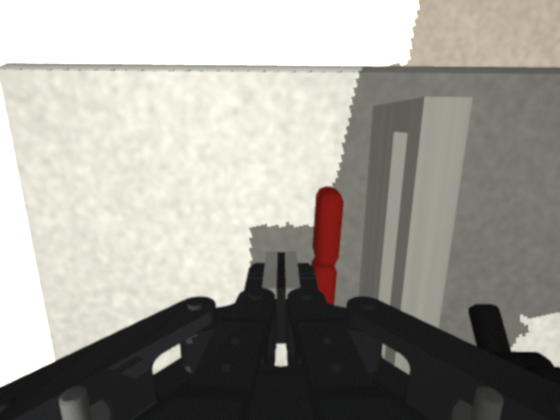

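```bash
python3 -m pendant '[[0,0,0,0,0,-1.5,0],[0,0,0,0,0,-3,0],[0,0,0,-3,0,-4,0],[0,0,0,-8,0,-4,0],[0,0,0,-13,0,-4,0]]' ;python3 f.py
python3 -m pendant '[[0,0,0,-3,-3,1,0],[0,0,0,-4,-6,2,0],[0,0,0,-4,-7,3,0],[0,0,0,-4,-7,4,0],[0,0,0,-4,-7,4,0]]' ;python3 f.py
python3 - <<'E'
from h import *
c=vision.calibration("wrist");np.save("c10.npy",c["extrinsics"])
im=vision.capture("wrist")[:,:,::-1];cv2.imwrite(f"pics/y_w.png",cv2.convertScaleAbs(im,alpha=1.3))
im=vision.capture("side")[:,:,::-1]
im=cv2.resize(im[130:290,110:340],None,fx=3.4,fy=3.4,interpolation=cv2.INTER_CUBIC)
cv2.imwrite(f"pics/y_side.png",cv2.convertScaleAbs(im,alpha=1.5))
E
```

```text
time_s: 32.95
eef_pos: [486.1, -1.5, 178.1]
ee_rot: [0.566, -0.423, 0.566, 0.424]
force: [0.8, -0.0, -0.2]
grip_width: -0.001
[-56.4 -93.5 178.1] F local 0.75 0.22 -0.24
time_s: 33.58
eef_pos: [564.5, 18.2, 216.4]
ee_rot: [0.566, -0.424, 0.566, 0.424]
force: [0.3, -0.4, 0.5]
grip_width: 0.003
[ 13.1 -52.2 216.4] F local 0.39 -0.34 0.48
```

View pics/y_w.png

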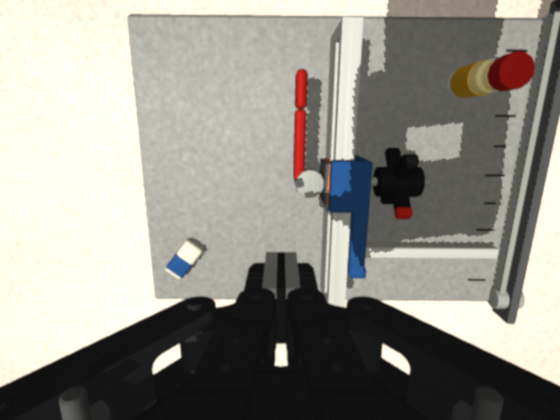

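View pics/y_side.png

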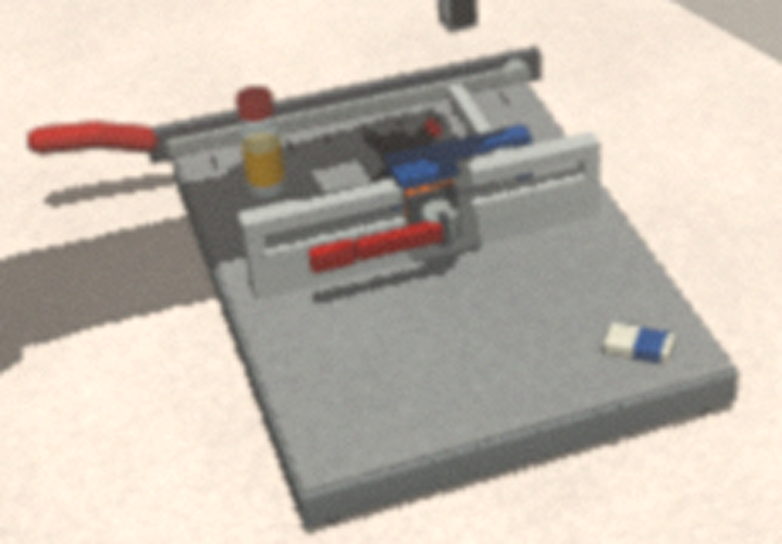

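```bash
python3 -c "
from rig import job,sense
print(job.finish_job(), sense()['time_s'])"
```

```text
the job is handed in; nothing more can be done
the job is handed in; nothing more can be done
```

The stop is clamped. I tightened the star nut to about 5.4–5.5 rad, tested the lever, then folded it shut, and it stayed shut after the arm moved away. The job was handed in at about 34 s, with the arm clear of everything.

- **First lever test (nut about 3.5 rad):** I felt no resistance up to a lever angle of about 1.2 rad, so the nut was too loose. I let the lever spring back and tightened further.
- **Second lever test:** the push rose from under about 1 N to 2.2 N at about 0.88 rad and 3.6 N at about 1.0 rad. That puts the start of resistance at about 0.78–0.85 rad, with a pad gap of about 6.7 mm. This is inside the 0.6–0.95 window, though towards the loose end.
- **Last pictures:** the lever points along the trimmer's -x after release, with the pad close against the rail. The eraser and glue jar are where they were. I never moved the arm near the bust, but I took no final picture of it.

Three things disagreed or went less cleanly:

- **Fingertip height:** the visible fingertips sit about 32 mm above the reported TCP, so my first nut stroke passed over the prongs. I corrected for this by eye.
- **Pad gap from pictures:** reading the gap from the camera gave about 0.7 mm or more too little, so I relied on the lever test instead.
- **Force on one stroke:** one nut stroke briefly read about 39 N in all (34 N of it upwards) while the fingertips rode up a prong.

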